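# Load the test weights on the orbital mixer

### The job

The orbital tube mixer is to be checked with its three slip-on test weights. Thread them onto its upright spindle one at a time in order of size, the largest first, then the medium, then the smallest on top, and ease each one down past the spring catch, flat and fully home, before fetching the next. Go gently and by feel: never load the mixer with more than 50 N; and leave the other things on the desk where they are.

Things in the scene. Friction and masses are not known exactly. Their poses are not given: they have to be found in the camera images.
- mixer_seat (a point): centre of the top face of the mixer's aluminium drive hub (a disc 72 mm across, 6 mm high), ON THE HOUSING'S AXIS, not on the spindle; 48 mm above the desk; z up. The lowest weight rests on this face
- mixer_tip (a point): point on the housing's axis level with the spindle's tip, 60 mm above the hub's face. The upright steel spindle, 14 mm in diameter, stands on a crank 6 mm off the housing's axis, in whatever direction the drive stopped: this is not measured, so feel or look for it. Braked, it does not turn by hand. Its top edge is chamfered 2 mm in radius over 3 mm. Bores have 1.5 mm play all round
- mixer_catch (a point): point on the housing's axis level with the spring catch, 49 mm above the hub's face: two polished balls stick out of opposite sides of the spindle, to about 10 mm from its axis, between 43 and 55 mm up. A weight sticks on them under its own weight; a push of roughly 5 to 12 N takes it past, then it slides freely to the hub. Below 43 mm the spindle is plain
- weight_large_mid (a point): centre, half-way up, of the large test weight: a plain steel ring 60 mm across, 14 mm thick, with a 17 mm plain bore; lies flat on the desk (origin 7 mm above its underside, z along the bore). Weighs about 200 g
- weight_medium_mid (a point): centre, half-way up, of the medium test weight: a plain steel ring 48 mm across, 14 mm thick, with a 17 mm plain bore; lies flat on the desk (origin 7 mm above its underside, z along the bore). Weighs about 140 g
- weight_small_mid (a point): centre, half-way up, of the small test weight: a plain steel ring 36 mm across, 14 mm thick, with a 17 mm plain bore; lies flat on the desk (origin 7 mm above its underside, z along the bore). Weighs about 90 g
- weight_large: the large weight; origin at the centre of its underside, z along the bore
- weight_medium: the medium weight; origin likewise
- weight_small: the small weight; origin likewise
- mixer: the mixer, fixed: a low white box with a grey top plate, 116 mm (x) by 110 mm (y), plate 42 mm above the desk, with hub and spindle on top; origin under the centre of its housing, at desk height
- strip_bottle: bystander: white bottle with a black cap, 50 mm across, 133 mm tall; origin at the centre of its foot
- dropper: bystander: small white dropper bottle, 26 mm across, 62 mm tall; origin at the centre of its foot
- marker: bystander: black marker pen, 138 mm long, 12 mm thick, lying (length along its y); origin at its middle, underneath
- tube_w: bystander: capped sample tube, 88 mm long, 16 mm thick, lying (length along its y); origin at its middle, underneath
- lancet_box: bystander: small box 66 x 70 x 46 mm with a dark teal top; origin at the centre of its underside
Things that resemble listed ones, but are neither listed nor needed, are in the scene too. Leave any brown look-alike of the weight_small alone. What is shaped like the weight_medium but red is not meant.

How it is judged:
By the outcome, as a careful person would: the job done as asked, in the order asked, and still so for the second after the job is handed in, with the robot touching nothing.
It also fails if it takes over 72 s, if anything falls off the work surface, if the arm or the gripper's body presses on something with over 40 N, if the wrist force passes 120 N, or if a joint passes its speed limit or range.

### The arm

A 7-joint arm with a two-finger parallel gripper is mounted at the origin on a cart in front of the work surface, level with it; the furniture and walls round the work are solid. World frame = base frame: x ahead of the robot, y to its left, z up, the work surface at z = 0. Lengths are in m, angles in rad, forces in N, time in s.
With the tool pointing down it reaches from about 0.4 to 0.85 m from the base axis. Payload 4.5 kg.
Tool frame: the origin (TCP) lies on the mounting face of the last link; the fingertips stand 166 mm ahead of it and the grasp point (between the pads) lies 147 mm ahead of it; y points along the fingers, z is the direction in which the jaws open and shut, and the axes are right-handed (so a half turn about y gives the same grasp; the last joint's range is limited). The gripper opens to 88 mm and grips with 3 to 60 N. Pads are 18 mm wide; open, the fingers measure 123 mm over their backs; the gripper's body (75 mm by 187 mm) begins 45 mm behind the grasp point.
Start: joints at [1.332, 0.689, -0.195, 1.565, 0.157, 0.902, -0.215], TCP at [0.168, -0.602, 0.405] pointing down, gripper open.
Joint ranges: [-3.01, 3.01], [-0.46, 2.08], [-1.47, 1.51], [0.13, 2.56], [-1, 4.14], [0.04, 2.09], [-2.66, 2.66]. Speed limits (rad/s): [2.57, 2.57, 3.14, 3.14, 3.14, 3.14, 3.14].

### API

Orientations are given as a unit quaternion [x, y, z, w].
In Python, from plant import r gives the robot as it stands.
- The arm moves only by the tool arm_command, never from a script. Its argument "deltas" is a list of rows, each an object of numbers: "dx", "dy", "dz": the shift along the tool's x, y, z each as a share of 1000 mm, from -1 to 1; "wx", "wy", "wz": the turn, a rotation vector about the tool's x, y, z each as a share of 45 degrees, from -1 to 1. In form: [{"dx": .., "dy": .., "dz": .., "wx": .., "wy": .., "wz": ..}, ...]. A call has exactly 5 rows; each row is the pose to reach, as a shift and turn from the pose commanded when the call began, along the tool's axes at that moment; what a row does not reach only later rows make up. A row lasts 1/10 s, in which the tool goes at most 50 mm and 8.59 degrees, less where a joint would pass 70% of its speed; a pose out of reach is approached as far as the arm can. A call with a number of a shift or a turn outside -1 to 1 is refused whole. A call with a gripper value outside its range is refused whole. "claw" is the opening, from -1 (shut) to 1 (fully open), set as the call begins (left out, the last holds). The fingers move at their own pace and stop on an object; "grip_force" is the grip in N (left out, the last holds). Time passes only in rows, so rows that repeat a pose let the fingers close, or fill a call up. It gives the time, the measured TCP pose, the force and the opening at its end, in the units of the state.
- r.get_state(): the state, without advancing time (a new reading comes with each control period).
- r.snapshot(name): name is "scene" or "top"; returns the picture (384x512x3 uint8, red, green, blue); there is no depth.
- r.get_calibration(name): a dict with "vertical_fov" (degrees; the focal length in pixels is half the picture's height over the tangent of half this angle, whatever the lens; pixels are square), "cx", "cy" (the principal point, pixels), "R" (3x3) and "t" (3): a world point X has camera coordinates R X + t. Camera axes: x right, y down, z forward; pixel columns grow to the right and rows downward; lengths in m; the calibration is good to about 2 mm. A picture is of the moment at which its call begins. get_calibration takes no time and is no camera call.
- r.finish_job(): hands the job in, once; it reports no verdict.
The state is a dict: "clock": time; "q": joint angles; "qd": joint speeds; "joint_torque": joint torques, N m; "tool_pos": TCP position; "eef_rot": TCP orientation; "contact_force": force on the tool from outside, world axes, zero at the start; "moment": the same for the moment, N m; "opening": opening from 0.0 (shut) to 1.0 (fully open).
Only numpy, scipy, OpenCV 4.12 (cv2) and the standard library are available. Lean on these libraries where they do the work, as an engineer would, in place of code of your own. Each camera call takes 0.05 s, during which the arm holds its last target.

## Working session

There is one attempt and no reset: what is moved stays moved. The work goes in short steps, Python scripts to look and compute and a tool call to move; the robot and the scene stay as the last step left them, time stands still between calls to the robot, and variables do not carry over. Pictures are saved under pics/ and viewed, and the job is handed in when it is done.

Besides the shell and the picture viewer there is one more tool, called after "Request:" by a JSON object that holds its "op" and its "data". arm_command: Moves the arm, as the interface text tells. Shift numbers are shares of 1000 mm and turn numbers shares of 45 degrees, none past 1 either way. Its arguments: {"type":"object","properties":{"deltas":{"type":"array","items":{"type":"object","properties":{"dx":{"type":"number","minimum":-1,"maximum":1},"dy":{"type":"number","minimum":-1,"maximum":1},"dz":{"type":"number","minimum":-1,"maximum":1},"wx":{"type":"number","minimum":-1,"maximum":1},"wy":{"type":"number","minimum":-1,"maximum":1},"wz":{"type":"number","minimum":-1,"maximum":1}}}},"claw":{"type":"number"},"grip_force":{"type":"number"}},"required":["deltas"]}

```bash
ls; mkdir -p pics; cat > h.py <<'E'
import numpy as np, cv2
from plant import r
def save(name,out):
    im=r.snapshot(name); cv2.imwrite('pics/'+out+'.png',im[:,:,::-1]); return im
def cal(n):
    c=r.get_calibration(n); f=192/np.tan(np.radians(c['vertical_fov'])/2)
    return f,c['cx'],c['cy'],np.array(c['R']),np.array(c['t'])
def proj(n,X):
    f,cx,cy,R,t=cal(n); p=np.atleast_2d(X)@R.T+t
    return np.c_[cx+f*p[:,0]/p[:,2], cy+f*p[:,1]/p[:,2]]
def back(n,u,v,z):
    f,cx,cy,R,t=cal(n); d=R.T@np.array([(u-cx)/f,(v-cy)/f,1]); o=-R.T@t
    return o+d*(z-o[2])/d[2]
E
python3 - <<'E'
from h import *
s=r.get_state(); print({k:np.round(v,4) for k,v in s.items()})
for n in('scene','top'):
    save(n,n+'0'); c=r.get_calibration(n); print(n,c)
    f,cx,cy,R,t=cal(n); print('campos',-R.T@t, f)
E
```

```text
pics
{'clock': np.float64(0.0), 'q': array([ 1.3318,  0.69  , -0.1945,  1.5663,  0.1573,  0.9025, -0.2151]), 'qd': array([-0.0004,  0.0009,  0.0007,  0.0001,  0.0007, -0.0006, -0.0012]), 'joint_torque': array([-6.00000e-04, -5.27550e+01, -1.26640e+00, -1.53424e+01,
       -5.24000e-02,  6.50000e-03,  2.00000e-04]), 'tool_pos': array([ 0.1683, -0.6016,  0.4039]), 'eef_rot': array([-0.0963,  0.7011, -0.6999,  0.096 ]), 'contact_force': array([0.6771, 0.0975, 0.4299]), 'moment': array([-0.0343, -0.0211,  0.016 ]), 'opening': np.float64(1.003)}
scene {'vertical_fov': 50.616066638676806, 'cx': 255.61953264122306, 'cy': 190.62717700612615, 'R': array([[ 0.81713497, -0.57632619, -0.01177178],
       [-0.24927066, -0.33486381, -0.90869707],
       [ 0.51976397,  0.74546251, -0.41729014]]), 't': array([-0.57099969,  0.13036594,  0.92257603])}
campos [ 0.01955843 -0.97317308  0.49672334] 406.0317864303296
top {'vertical_fov': 47.16031138156901, 'cx': 260.8136114707628, 'cy': 190.8139118598474, 'R': array([[ 0.00594638, -0.99995034,  0.00799739],
       [-0.99467899, -0.00673722, -0.10280237],
       [ 0.10285114, -0.00734353, -0.99466965]]), 't': array([-0.24103582,  0.55635821,  1.04791675])}
campos [ 0.44705168 -0.22958013  1.10145359] 439.8858593463193
```

View pics/scene0.png

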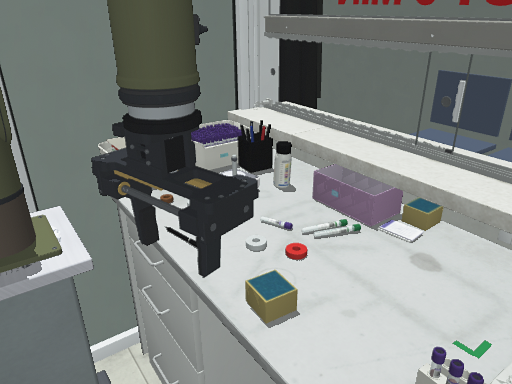

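View pics/top0.png

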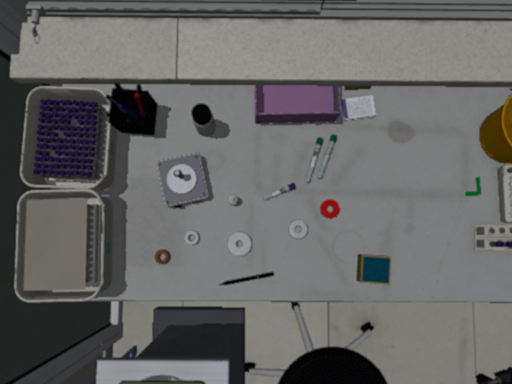

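```bash
python3 - <<'E'
import cv2,numpy as np
from h import *
im=cv2.imread('pics/top0.png')
c=im[145:290,140:350]; cv2.imwrite('pics/top0c.png',cv2.resize(c,(798,551),interpolation=cv2.INTER_CUBIC))
c=im[145:215,150:220]; cv2.imwrite('pics/mix0.png',cv2.resize(c,(560,560),interpolation=cv2.INTER_CUBIC))
for n,u,v in(('L',240,244),('M',298,230),('S',192,238),('red',330,209),('brown',163,257)):
    print(n,back('top',u,v,.014))
print(back('top',183,180,.045))
E
```

```text
L [ 0.42795126 -0.18731642  0.014     ]
M [ 0.46303628 -0.32982751  0.014     ]
S [ 0.4418925  -0.06935752  0.014     ]
red [ 0.51535518 -0.40931804  0.014     ]
brown [3.95326221e-01 3.87162844e-04 1.40000000e-02]
[ 0.58129587 -0.04912854  0.045     ]
```

View pics/top0c.png

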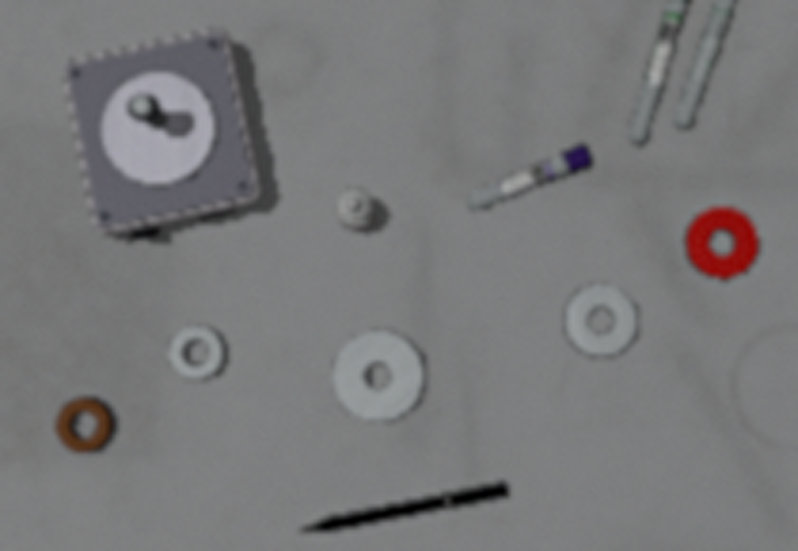

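View pics/mix0.png

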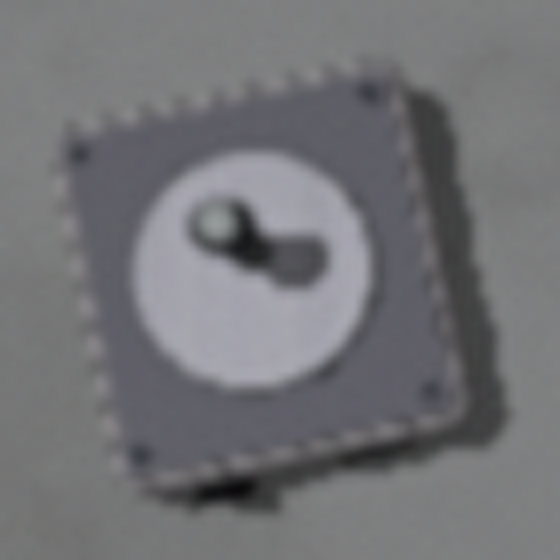

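Candidates: large is grey at (240,244), with no rival. Medium is grey at (298,230), not the red one at (330,209). Small is grey at (192,238), not the brown one at (163,257). The crop confirms the colours and relative sizes. Next I'll measure them to sub-pixel level.

```bash
cat >> h.py <<'E'
from scipy.spatial.transform import Rotation as Ro
def blob(g,lo,u,v,w):
    u0,v0=int(u)-w,int(v)-w
    c=g[v0:v0+2*w+1,u0:u0+2*w+1]; c=cv2.resize(c,None,fx=8,fy=8,interpolation=cv2.INTER_CUBIC)
    m=(c>lo).astype(np.uint8); cs,_=cv2.findContours(m,cv2.RETR_EXTERNAL,cv2.CHAIN_APPROX_NONE)
    k=max(cs,key=cv2.contourArea); e=cv2.fitEllipse(cv2.convexHull(k))
    return (e[0][0]+.5)/8-.5+u0,(e[0][1]+.5)/8-.5+v0,np.array(e[1])/8
def go(target,Rt=None):
    """deltas in tool axes from measured pose"""
    s=r.get_state(); R=Ro.from_quat(s['eef_rot']); p=np.array(s['tool_pos'])
    d=R.inv().apply(np.array(target)-p)
    print('pos',p.round(4),'F',np.round(s['contact_force'],1),'open',round(float(s['opening']),3),'t',s['clock'])
    print('delta',d.round(4), 'dist',np.linalg.norm(d).round(3))
    if Rt is not None: print('turn/45deg',((R.inv()*Rt).as_rotvec(degrees=True)/45).round(4))
E
python3 - <<'E'
from h import *
s=r.get_state(); print(Ro.from_quat(s['eef_rot']).as_matrix().round(3))
im=cv2.imread('pics/top0.png'); g=im.astype(float).mean(2).astype(np.uint8)
for n,u,v in(('L',240,244),('M',298,230),('S',192,238)):
    print(n, g[v-16:v+17,u][::2], end=' ')
    for lo in (140,150,160):
      a=blob(g,lo,u,v,16); X=back('top',a[0],a[1],.0138); print(lo,np.round(a[:2],2),a[2].round(1),X.round(4))
print(g[160:200,181][::2])
for lo in(140,150,160):
    a=blob(g,lo,181,179,22); print(np.round(a[:2],2),a[2].round(1),back('top',a[0],a[1],.048).round(4))
print(g[164:184,172:196])
E
```

```text
[[-0.963 -0.001  0.269]
 [-0.269  0.002 -0.963]
 [ 0.    -1.    -0.002]]
L [127 125 137 149 149 149 116 124 126 119 146 152 151 145 121 125 125] 140 [238.69 243.48] [22.4 22.6] [ 0.4292 -0.1841  0.0138]
150 [241.11 248.57] [ 5.7 15.5] [ 0.4168 -0.1902  0.0138]Traceback (most recent call last):
  File "<stdin>", line 7, in <module>
  File "h.py", line 19, in blob
    k=max(cs,key=cv2.contourArea); e=cv2.fitEllipse(cv2.convexHull(k))
ValueError: max() iterable argument is empty
```

```bash
python3 - <<'E'
from h import *
im=cv2.imread('pics/top0.png'); g=im.astype(float).mean(2).astype(np.uint8)
for ch in range(3): print(ch, im[224:264:2,240,ch])
for n,u,v in(('L',240,244),('M',298,230),('S',192,238)):
    for lo in (132,135,138):
      a=blob(g,lo,u,v,16); X=back('top',a[0],a[1],.0138); print(n,lo,np.round(a[:2],2),a[2].round(1),X.round(4))
for lo in(130,135,140):
    a=blob(g,lo,181,179,22); print(np.round(a[:2],2),a[2].round(1),back('top',a[0],a[1],.048).round(4))
print(g[164:184,172:196])
E
```

```text
0 [128 127 127 125 139 153 152 152 118 124 127 121 148 155 154 148 123 126
 126 126]
1 [127 126 127 125 138 150 150 150 117 124 126 120 147 154 152 146 122 126
 126 126]
2 [127 126 127 125 134 146 146 147 115 124 125 118 143 149 147 142 120 125
 124 125]
L 132 [238.53 243.42] [23.3 23.4] [ 0.4293 -0.1837  0.0138]
L 135 [238.59 243.46] [23.1 23.1] [ 0.4292 -0.1838  0.0138]
L 138 [238.66 243.48] [22.7 22.8] [ 0.4292 -0.184   0.0138]
M 132 [297.44 228.66] [17.5 17.8] [ 0.4663 -0.3285  0.0138]
M 135 [297.41 228.69] [17.3 17.4] [ 0.4663 -0.3284  0.0138]
M 138 [297.36 228.81] [16.9 16.9] [ 0.466  -0.3283  0.0138]
S 132 [190.62 237.21] [13.3 13.4] [ 0.4438 -0.0659  0.0138]
S 135 [190.67 237.23] [13.  13.1] [ 0.4437 -0.066   0.0138]
S 138 [190.72 237.28] [12.6 12.9] [ 0.4436 -0.0661  0.0138]
[180.98 178.3 ] [29.  29.8] [ 0.585  -0.0447  0.048 ]
[180.99 178.29] [28.8 29.5] [ 0.585  -0.0447  0.048 ]
[181.   178.31] [28.5 29.3] [ 0.585  -0.0447  0.048 ]
[[ 95  95  96 100 110 122 131 141 144 145 146 145 140 131 116 104  97  95
   96  95  97  96  97  97]
 [ 94 100 111 123 140 152 157 161 162 163 
[... 1177 characters left out ...]
70 165 157 148 141 116  81  53  42  43  55  75  84  85  82  80  78
   94 143 166 168 168 160]
 [168 168 168 166 166 166 155 131 101  84  80  77  79  83  84  83  79  80
  102 146 166 167 168 161]
 [168 167 167 166 168 169 167 158 149 143 139 116  91  83  80  80  80  96
  130 156 166 168 169 159]
 [166 168 166 165 166 167 168 166 166 167 166 151 121 101  97  96 102 131
  153 165 167 168 169 159]
 [168 168 166 165 165 167 166 166 167 168 170 166 153 146 146 144 145 155
  163 166 167 168 167 147]
 [166 168 168 166 165 166 167 165 166 167 168 169 167 166 167 164 163 164
  164 164 167 169 164 130]
 [167 167 167 165 167 167 166 166 165 166 167 169 168 169 170 166 164 165
  163 164 167 169 161 118]]
```

```bash
python3 - <<'E'
from h import *
for p in ((176.2,172),(176.6,172.2)): print(back('top',*p,.108))
Rt=Ro.from_matrix(np.array([[-1,0,0],[0,0,-1],[0,-1,0.]]))
print('det',np.linalg.det(Rt.as_matrix()))
go([.428,-.184,.25],Rt)
E
```

```text
[ 0.5915403  -0.04398466  0.108     ]
[ 0.59108699 -0.04490586  0.108     ]
det 0.9999999999999993
pos [ 0.1683 -0.6016  0.404 ] F [-0.1 -0.1  0. ] open 0.998 t 0.1
delta [-0.3627  0.1545 -0.3319] dist 0.515
turn/45deg [0.0021 0.3474 0.0005]
```

Request:
{"op": "arm_command", "data": {"deltas": [{"dx":-0.036,"dy":0.008,"dz":-0.033,"wy":0.07},{"dx":-0.072,"dy":0.016,"dz":-0.066,"wy":0.14},{"dx":-0.108,"dy":0.024,"dz":-0.099,"wy":0.21},{"dx":-0.144,"dy":0.032,"dz":-0.132,"wy":0.28},{"dx":-0.18,"dy":0.04,"dz":-0.165,"wy":0.347}], "claw": 1, "grip_force": 20}}

```text
invalid input at $.deltas[0]: expected keys dx, dy, dz, wx, wy, wz
```

```bash
cat >> h.py <<'E'
Rt=Ro.from_matrix(np.array([[-1,0,0],[0,0,-1],[0,-1,0.]]))
E
python3 -c "
from h import *
go([.429,-.184,.25],Rt)"
```

```text
pos [ 0.1683 -0.6016  0.404 ] F [-0.1 -0.1  0. ] open 0.998 t 0.1
delta [-0.3636  0.1545 -0.3316] dist 0.516
turn/45deg [0.0021 0.3474 0.0005]
```

Request:
{"op": "arm_command", "data": {"deltas": [{"dx":-0.036,"dy":0.008,"dz":-0.033,"wx":0,"wy":0.07,"wz":0},{"dx":-0.072,"dy":0.016,"dz":-0.066,"wx":0,"wy":0.14,"wz":0},{"dx":-0.108,"dy":0.024,"dz":-0.099,"wx":0,"wy":0.21,"wz":0},{"dx":-0.144,"dy":0.032,"dz":-0.132,"wx":0,"wy":0.28,"wz":0},{"dx":-0.18,"dy":0.04,"dz":-0.165,"wx":0,"wy":0.347,"wz":0}], "claw": 1, "grip_force": 20}}

```text
clock: 0.6
tool_pos: [0.2979, -0.3928, 0.3644]
eef_rot: [0.001, 0.707, -0.707, -0.001]
contact_force: [0.4, -0.8, 0.6]
opening: 1.001
```

```bash
python3 -c "
from h import *
go([.429,-.184,.25],Rt)"
```

```text
pos [ 0.2979 -0.3928  0.3644] F [ 0.4 -0.8  0.6] open 1.001 t 0.6
delta [-0.1306  0.1144 -0.2091] dist 0.272
turn/45deg [ 0.0002 -0.0032 -0.0001]
```

Request:
{"op": "arm_command", "data": {"deltas": [{"dx":-0.026,"dy":0.014,"dz":-0.042,"wx":0,"wy":0,"wz":0},{"dx":-0.052,"dy":0.028,"dz":-0.084,"wx":0,"wy":0,"wz":0},{"dx":-0.078,"dy":0.042,"dz":-0.126,"wx":0,"wy":0,"wz":0},{"dx":-0.104,"dy":0.056,"dz":-0.168,"wx":0,"wy":0,"wz":0},{"dx":-0.131,"dy":0.07,"dz":-0.209,"wx":0,"wy":-0.003,"wz":0}]}}

```text
clock: 1.1
tool_pos: [0.4255, -0.1889, 0.2958]
eef_rot: [0.001, -0.707, 0.707, -0.001]
contact_force: [-0.4, -0.4, -0.7]
opening: 1.002
```

```bash
python3 -c "
from h import *
save('scene','scene1');save('top','top1')
go([.429,-.184,.169],Rt)"
```

```text
pos [ 0.4288 -0.1834  0.2949] F [-0.4 -0.6  0.4] open 1.0 t 1.2
delta [-1.000e-04  1.259e-01  1.200e-03] dist 0.126
turn/45deg [ 0.0061  0.0216 -0.0012]
```

View pics/scene1.png

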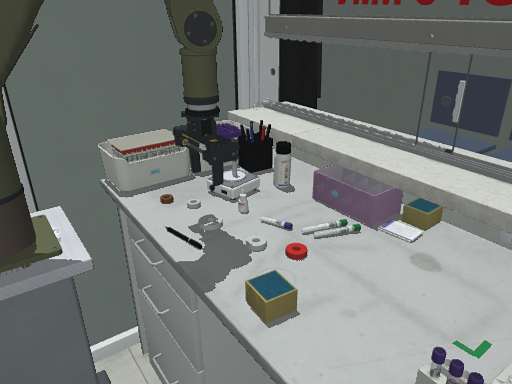

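View pics/top1.png

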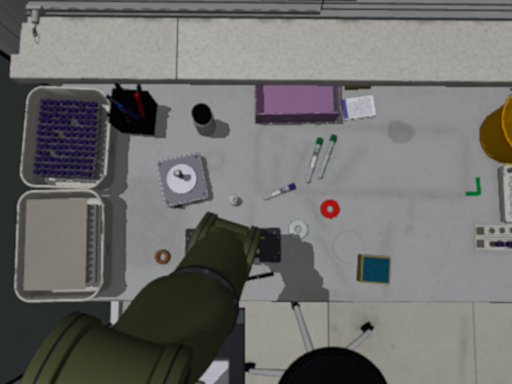

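Request:
{"op": "arm_command", "data": {"deltas": [{"dx":0,"dy":0.03,"dz":0.001,"wx":0,"wy":0,"wz":0},{"dx":0,"dy":0.06,"dz":0.001,"wx":0,"wy":0,"wz":0},{"dx":0,"dy":0.09,"dz":0.001,"wx":0,"wy":0,"wz":0},{"dx":0,"dy":0.115,"dz":0.001,"wx":0,"wy":0,"wz":0},{"dx":0,"dy":0.122,"dz":0.001,"wx":0,"wy":0,"wz":0}]}}

```text
clock: 1.7
tool_pos: [0.4261, -0.1927, 0.1737]
eef_rot: [-0.004, 0.708, -0.706, -0.003]
contact_force: [0.6, -0.3, 0.3]
opening: 1.001
```

```bash
python3 -c "
from h import *
im=save('scene','scene2')
cv2.imwrite('pics/s2c.png',cv2.resize(im[120:270,150:320,::-1],None,fx=4,fy=4,interpolation=2))
go([.429,-.184,.169],Rt)"
```

```text
pos [ 0.4271 -0.1931  0.1739] F [ 1.6 -0.3 -1.3] open 0.995 t 1.75
delta [-0.002   0.0049 -0.0091] dist 0.01
turn/45deg [0.0036 0.0028 0.0091]
```

View pics/s2c.png

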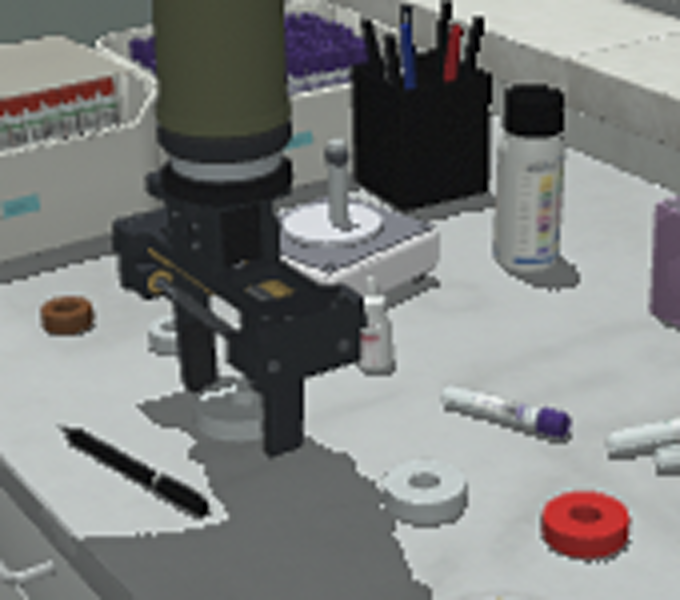

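Request:
{"op": "arm_command", "data": {"deltas": [{"dx":-0.002,"dy":0,"dz":-0.009,"wx":0,"wy":0,"wz":0.005},{"dx":-0.002,"dy":0,"dz":-0.009,"wx":0,"wy":0,"wz":0.005},{"dx":-0.002,"dy":0.002,"dz":-0.009,"wx":0,"wy":0,"wz":0.005},{"dx":-0.002,"dy":0.005,"dz":-0.009,"wx":0,"wy":0,"wz":0.005},{"dx":-0.002,"dy":0.005,"dz":-0.009,"wx":0,"wy":0,"wz":0.005}]}}

```text
clock: 2.25
tool_pos: [0.4316, -0.1852, 0.1726]
eef_rot: [-0.001, 0.708, -0.706, 0.0]
contact_force: [-0.4, -0.2, 0.5]
opening: 1.002
```

```bash
python3 -c "
from h import *
for i in range(2): go([.429,-.184,.169],Rt)"
```

```text
pos [ 0.4316 -0.1852  0.1726] F [-0.4 -0.2  0.5] open 1.002 t 2.25
delta [ 0.0026  0.0036 -0.0012] dist 0.005
turn/45deg [0.003  0.0027 0.0021]
pos [ 0.4316 -0.1852  0.1726] F [-0.4 -0.2  0.5] open 1.002 t 2.25
delta [ 0.0026  0.0036 -0.0012] dist 0.005
turn/45deg [0.003  0.0027 0.0021]
```

Request:
{"op": "arm_command", "data": {"deltas": [{"dx":0.002,"dy":0.003,"dz":-0.001,"wx":0.003,"wy":0,"wz":0.002},{"dx":0.002,"dy":0.003,"dz":-0.001,"wx":0.003,"wy":0,"wz":0.002},{"dx":0.002,"dy":0.003,"dz":-0.001,"wx":0.003,"wy":0,"wz":0.002},{"dx":0.002,"dy":0.003,"dz":-0.001,"wx":0.003,"wy":0,"wz":0.002},{"dx":0.002,"dy":0.003,"dz":-0.001,"wx":0.003,"wy":0,"wz":0.002}]}}

```text
clock: 2.75
tool_pos: [0.4295, -0.184, 0.1696]
eef_rot: [-0.001, 0.707, -0.707, 0.001]
contact_force: [0.8, 1.3, -0.2]
opening: 1.0
```

```bash
python3 -c "
from h import *
go([.429,-.184,.169],Rt)"
```

```text
pos [ 0.4295 -0.184   0.1696] F [ 0.8  1.3 -0.2] open 1.0 t 2.75
delta [0.0005 0.0006 0.    ] dist 0.001
turn/45deg [0.0003 0.0029 0.0006]
```

Request:
{"op": "arm_command", "data": {"deltas": [{"dx":0,"dy":0,"dz":0,"wx":0,"wy":0,"wz":0},{"dx":0,"dy":0,"dz":0,"wx":0,"wy":0,"wz":0},{"dx":0,"dy":0,"dz":0,"wx":0,"wy":0,"wz":0},{"dx":0,"dy":0,"dz":0,"wx":0,"wy":0,"wz":0},{"dx":0,"dy":0,"dz":0,"wx":0,"wy":0,"wz":0}], "claw": 0.2, "grip_force": 15}}

```text
clock: 3.25
tool_pos: [0.4294, -0.1836, 0.1694]
eef_rot: [-0.001, 0.707, -0.707, 0.001]
contact_force: [0.1, 0.0, 0.4]
opening: 0.678
```

```bash
python3 -c "
from h import *
go([.429,-.184,.169],Rt)"
```

```text
pos [ 0.4294 -0.1836  0.1694] F [0.1 0.  0.4] open 0.678 t 3.25
delta [0.0004 0.0004 0.0004] dist 0.001
turn/45deg [0.0009 0.0036 0.0012]
```

Request:
{"op": "arm_command", "data": {"deltas": [{"dx":0,"dy":-0.005,"dz":0,"wx":0,"wy":0,"wz":0},{"dx":0,"dy":-0.03,"dz":0,"wx":0,"wy":0,"wz":0},{"dx":0,"dy":-0.065,"dz":0,"wx":0,"wy":0,"wz":0},{"dx":0,"dy":-0.105,"dz":0,"wx":0,"wy":0,"wz":0},{"dx":0,"dy":-0.14,"dz":0,"wx":0,"wy":0,"wz":0}], "claw": -1, "grip_force": 20}}

```text
clock: 3.75
tool_pos: [0.4288, -0.184, 0.3113]
eef_rot: [-0.002, 0.707, -0.707, 0.0]
contact_force: [1.0, -1.1, -2.5]
opening: 0.68
```

```bash
python3 -c "
from h import *
go([.591,-.0445,.305],Rt)"
```

```text
pos [ 0.4288 -0.184   0.3113] F [ 1.  -1.1 -2.5] open 0.68 t 3.75
delta [-0.1626  0.0061 -0.1391] dist 0.214
turn/45deg [0.0011 0.0031 0.0025]
```

Request:
{"op": "arm_command", "data": {"deltas": [{"dx":-0.032,"dy":0,"dz":-0.028,"wx":0,"wy":0,"wz":0},{"dx":-0.068,"dy":0,"dz":-0.06,"wx":0,"wy":0,"wz":0},{"dx":-0.105,"dy":0,"dz":-0.09,"wx":0,"wy":0,"wz":0},{"dx":-0.14,"dy":0,"dz":-0.12,"wx":0,"wy":0,"wz":0},{"dx":-0.162,"dy":0.005,"dz":-0.139,"wx":0.001,"wy":0.003,"wz":0.002}]}}

```text
clock: 4.25
tool_pos: [0.5932, -0.0413, 0.3052]
eef_rot: [0.0, 0.708, -0.706, 0.002]
contact_force: [-0.7, 0.2, -1.2]
opening: 0.679
```

Request:
{"op": "arm_command", "data": {"deltas": [{"dx":0,"dy":0,"dz":0,"wx":0,"wy":0,"wz":0},{"dx":0,"dy":0,"dz":0,"wx":0,"wy":0,"wz":0},{"dx":0,"dy":0,"dz":0,"wx":0,"wy":0,"wz":0},{"dx":0,"dy":0,"dz":0,"wx":0,"wy":0,"wz":0},{"dx":0,"dy":0,"dz":0,"wx":0,"wy":0,"wz":0}]}}

```text
clock: 4.75
tool_pos: [0.5906, -0.0455, 0.3044]
eef_rot: [-0.0, -0.707, 0.707, 0.0]
contact_force: [0.3, 0.2, -2.2]
opening: 0.678
```

```bash
python3 -c "
from h import *
im=save('scene','scene3')
cv2.imwrite('pics/s3c.png',cv2.resize(im[120:220,180:300,::-1],None,fx=6,fy=6,interpolation=2))
im=save('top','top3')
cv2.imwrite('pics/t3c.png',cv2.resize(im[140:230,140:230,::-1],None,fx=6,fy=6,interpolation=2))
go([.591,-.0445,.30],Rt)
s=r.get_state();p=np.array(s['tool_pos']);print(proj('scene',[p-[0,0,.169-.007],p-[0,0,.169],[.591,-.0445,.108],[.591,-.0445,.048]]))"
```

```text
pos [ 0.5909 -0.045   0.3044] F [ 0.1 -0.  -1.6] open 0.68 t 4.85
delta [-0.0001  0.0044 -0.0005] dist 0.004
turn/45deg [-0.0008 -0.0007 -0.0005]
[[232.78420934 143.73526045]
 [232.87209743 146.12171032]
 [233.15930339 155.29925275]
 [233.88101218 174.86666952]]
```

View pics/s3c.png

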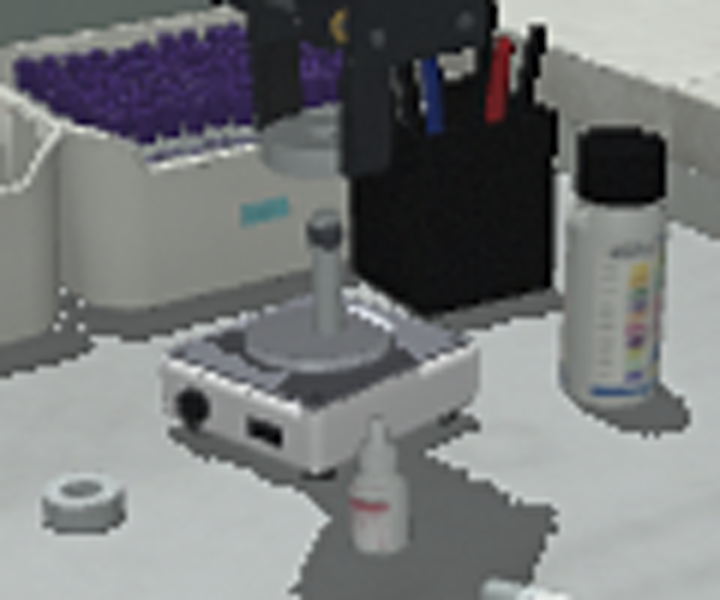

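View pics/t3c.png

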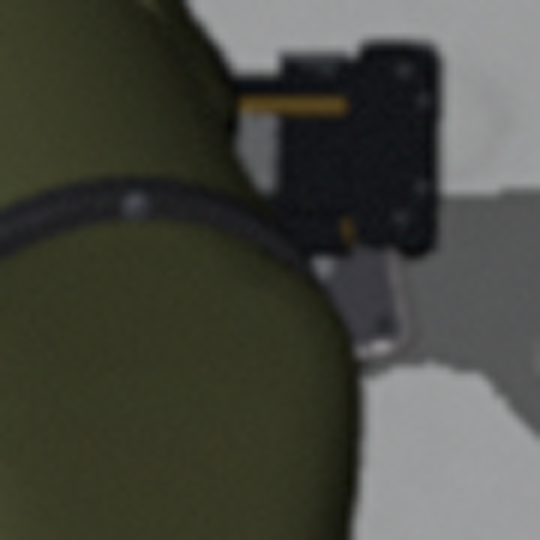

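Request:
{"op": "arm_command", "data": {"deltas": [{"dx":0,"dy":0.008,"dz":0,"wx":0,"wy":0,"wz":0},{"dx":0,"dy":0.016,"dz":0,"wx":0,"wy":0,"wz":0},{"dx":0,"dy":0.024,"dz":0,"wx":0,"wy":0,"wz":0},{"dx":0,"dy":0.026,"dz":0,"wx":0,"wy":0,"wz":0},{"dx":0,"dy":0.026,"dz":0,"wx":0,"wy":0,"wz":0}]}}

```text
clock: 5.35
tool_pos: [0.591, -0.0442, 0.2775]
eef_rot: [0.0, -0.707, 0.707, 0.0]
contact_force: [0.1, 0.3, -2.2]
opening: 0.68
```

Request:
{"op": "arm_command", "data": {"deltas": [{"dx":0,"dy":0.001,"dz":0,"wx":0,"wy":0,"wz":0},{"dx":0,"dy":0.002,"dz":0,"wx":0,"wy":0,"wz":0},{"dx":0,"dy":0.003,"dz":0,"wx":0,"wy":0,"wz":0},{"dx":0,"dy":0.003,"dz":0,"wx":0,"wy":0,"wz":0},{"dx":0,"dy":0.003,"dz":0,"wx":0,"wy":0,"wz":0}]}}

```text
clock: 5.85
tool_pos: [0.5912, -0.0443, 0.2753]
eef_rot: [-0.0, -0.707, 0.707, -0.0]
contact_force: [0.0, 0.2, -1.9]
opening: 0.68
```

```bash
python3 -c "
from h import *
go([.591,-.0445,.272],Rt)"
```

```text
pos [ 0.5912 -0.0443  0.2753] F [ 0.   0.2 -1.9] open 0.68 t 5.85
delta [0.0002 0.0033 0.0002] dist 0.003
turn/45deg [-0.0003  0.0004 -0.0008]
```

Request:
{"op": "arm_command", "data": {"deltas": [{"dx":0,"dy":0.001,"dz":0,"wx":0,"wy":0,"wz":0},{"dx":0,"dy":0.002,"dz":0,"wx":0,"wy":0,"wz":0},{"dx":0,"dy":0.003,"dz":0,"wx":0,"wy":0,"wz":0},{"dx":0,"dy":0.003,"dz":0,"wx":0,"wy":0,"wz":0},{"dx":0,"dy":0.003,"dz":0,"wx":0,"wy":0,"wz":0}]}}

```text
clock: 6.35
tool_pos: [0.5912, -0.0443, 0.2722]
eef_rot: [-0.0, -0.707, 0.707, -0.0]
contact_force: [0.7, -0.3, -2.3]
opening: 0.677
```

Request:
{"op": "arm_command", "data": {"deltas": [{"dx":0,"dy":0.001,"dz":0,"wx":0,"wy":0,"wz":0},{"dx":0,"dy":0.002,"dz":0,"wx":0,"wy":0,"wz":0},{"dx":0,"dy":0.002,"dz":0,"wx":0,"wy":0,"wz":0},{"dx":0,"dy":0.002,"dz":0,"wx":0,"wy":0,"wz":0},{"dx":0,"dy":0.002,"dz":0,"wx":0,"wy":0,"wz":0}]}}

```text
clock: 6.85
tool_pos: [0.5913, -0.0436, 0.2704]
eef_rot: [-0.0, 0.707, -0.707, 0.001]
contact_force: [-0.2, 3.9, -0.6]
opening: 0.678
```

```bash
python3 -c "
from h import *
im=save('scene','scene4')
cv2.imwrite('pics/s4c.png',cv2.resize(im[120:220,180:300,::-1],None,fx=6,fy=6,interpolation=2))
go([.591,-.0445,.272],Rt)"
```

```text
pos [ 0.5913 -0.0437  0.2704] F [-0.9  4.  -0.2] open 0.673 t 6.9
delta [ 0.0003 -0.0016  0.0008] dist 0.002
turn/45deg [ 0.0011  0.0011 -0.0013]
```

View pics/s4c.png

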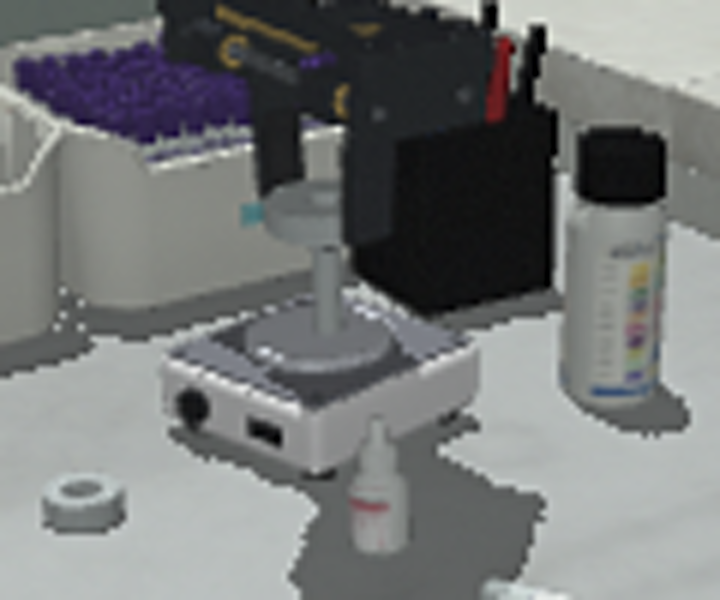

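Request:
{"op": "arm_command", "data": {"deltas": [{"dx":0,"dy":0,"dz":-0.001,"wx":0,"wy":0,"wz":0},{"dx":0,"dy":0.001,"dz":-0.001,"wx":0,"wy":0,"wz":0},{"dx":0,"dy":0.002,"dz":-0.001,"wx":0,"wy":0,"wz":0},{"dx":0,"dy":0.002,"dz":-0.001,"wx":0,"wy":0,"wz":0},{"dx":0,"dy":0.002,"dz":-0.001,"wx":0,"wy":0,"wz":0}]}}

```text
clock: 7.4
tool_pos: [0.5913, -0.0432, 0.2684]
eef_rot: [-0.0, -0.707, 0.707, -0.0]
contact_force: [-0.1, 3.1, 2.0]
opening: 0.678
```

```bash
python3 -c "
from h import *
go([.591,-.0445,.272],Rt); print(r.get_state()['moment'])"
```

```text
pos [ 0.5913 -0.0432  0.2684] F [-0.1  3.1  2. ] open 0.678 t 7.4
delta [ 0.0003 -0.0036  0.0013] dist 0.004
turn/45deg [-0.0001  0.0006 -0.0012]
[ 0.71458355  0.09347579 -0.02526552]
```

Request:
{"op": "arm_command", "data": {"deltas": [{"dx":0,"dy":0.001,"dz":-0.001,"wx":0,"wy":0,"wz":0},{"dx":0,"dy":0.001,"dz":-0.001,"wx":0,"wy":0,"wz":0},{"dx":0,"dy":0.002,"dz":-0.001,"wx":0,"wy":0,"wz":0},{"dx":0,"dy":0.002,"dz":-0.001,"wx":0,"wy":0,"wz":0},{"dx":0,"dy":0.002,"dz":-0.001,"wx":0,"wy":0,"wz":0}]}}

```text
clock: 7.9
tool_pos: [0.5911, -0.0428, 0.2658]
eef_rot: [-0.0, -0.707, 0.707, 0.0]
contact_force: [1.7, 1.2, -0.3]
opening: 0.679
```

Request:
{"op": "arm_command", "data": {"deltas": [{"dx":0,"dy":0.001,"dz":0,"wx":0,"wy":0,"wz":0},{"dx":0,"dy":0.001,"dz":0,"wx":0,"wy":0,"wz":0},{"dx":0,"dy":0.002,"dz":0,"wx":0,"wy":0,"wz":0},{"dx":0,"dy":0.002,"dz":0,"wx":0,"wy":0,"wz":0},{"dx":0,"dy":0.002,"dz":0,"wx":0,"wy":0,"wz":0}]}}

```text
clock: 8.4
tool_pos: [0.5911, -0.0426, 0.264]
eef_rot: [0.0, -0.707, 0.707, -0.0]
contact_force: [0.9, -0.5, -2.9]
opening: 0.68
```

```bash
python3 -c "
from h import *
go([.591,-.0445,.272],Rt); print(r.get_state()['moment'])"
```

```text
pos [ 0.5911 -0.0426  0.264 ] F [ 0.9 -0.5 -2.9] open 0.68 t 8.4
delta [ 0.0001 -0.008   0.0019] dist 0.008
turn/45deg [-0.0008  0.0001 -0.0001]
[-0.01951803 -0.1302311   0.01264918]
```

Request:
{"op": "arm_command", "data": {"deltas": [{"dx":0,"dy":0.004,"dz":0,"wx":0,"wy":0,"wz":0},{"dx":0,"dy":0.008,"dz":0,"wx":0,"wy":0,"wz":0},{"dx":0,"dy":0.012,"dz":0,"wx":0,"wy":0,"wz":0},{"dx":0,"dy":0.016,"dz":0,"wx":0,"wy":0,"wz":0},{"dx":0,"dy":0.02,"dz":0,"wx":0,"wy":0,"wz":0}]}}

```text
clock: 8.9
tool_pos: [0.591, -0.0423, 0.2435]
eef_rot: [0.0, -0.707, 0.707, -0.0]
contact_force: [-0.7, 0.6, -2.0]
opening: 0.679
```

Request:
{"op": "arm_command", "data": {"deltas": [{"dx":0,"dy":0.004,"dz":0,"wx":0,"wy":0,"wz":0},{"dx":0,"dy":0.008,"dz":0,"wx":0,"wy":0,"wz":0},{"dx":0,"dy":0.012,"dz":0,"wx":0,"wy":0,"wz":0},{"dx":0,"dy":0.016,"dz":0,"wx":0,"wy":0,"wz":0},{"dx":0,"dy":0.02,"dz":0,"wx":0,"wy":0,"wz":0}]}}

```text
clock: 9.4
tool_pos: [0.5912, -0.0423, 0.2239]
eef_rot: [-0.0, -0.707, 0.707, -0.0]
contact_force: [-0.1, -0.1, -2.4]
opening: 0.678
```

```bash
python3 -c "
from h import *
go([.591,-.0426,.2185],Rt); print(r.get_state()['moment'])"
```

```text
pos [ 0.5912 -0.0423  0.2239] F [-0.1 -0.1 -2.4] open 0.678 t 9.4
delta [0.0002 0.0054 0.0003] dist 0.005
turn/45deg [-0.0002  0.0004 -0.0008]
[-0.0135848  -0.01690045  0.01937991]
```

Request:
{"op": "arm_command", "data": {"deltas": [{"dx":0,"dy":0.002,"dz":0,"wx":0,"wy":0,"wz":0},{"dx":0,"dy":0.004,"dz":0,"wx":0,"wy":0,"wz":0},{"dx":0,"dy":0.006,"dz":0,"wx":0,"wy":0,"wz":0},{"dx":0,"dy":0.006,"dz":0,"wx":0,"wy":0,"wz":0},{"dx":0,"dy":0.006,"dz":0,"wx":0,"wy":0,"wz":0}]}}

```text
clock: 9.9
tool_pos: [0.5912, -0.0423, 0.2183]
eef_rot: [-0.0, -0.707, 0.707, -0.0]
contact_force: [-0.7, -0.7, -2.0]
opening: 0.682
```

Request:
{"op": "arm_command", "data": {"deltas": [{"dx":0,"dy":0.001,"dz":0,"wx":0,"wy":0,"wz":0},{"dx":0,"dy":0.001,"dz":0,"wx":0,"wy":0,"wz":0},{"dx":0,"dy":0.001,"dz":0,"wx":0,"wy":0,"wz":0},{"dx":0,"dy":0.001,"dz":0,"wx":0,"wy":0,"wz":0},{"dx":0,"dy":0.001,"dz":0,"wx":0,"wy":0,"wz":0}]}}

```text
clock: 10.4
tool_pos: [0.5914, -0.0423, 0.2175]
eef_rot: [-0.0, -0.707, 0.707, -0.0]
contact_force: [0.1, 0.4, 0.2]
opening: 0.677
```

```bash
python3 -c "
from h import *
go([.591,-.0426,.2175],Rt); print(r.get_state()['moment'])"
```

```text
pos [ 0.5914 -0.0423  0.2175] F [0.1 0.4 0.2] open 0.677 t 10.4
delta [ 0.0004 -0.      0.0003] dist 0.0
turn/45deg [-0.0003  0.0004 -0.0013]
[ 0.02822088 -0.03220887 -0.09214745]
```

Hub contact felt. Releasing and lifting.

Request:
{"op": "arm_command", "data": {"deltas": [{"dx":0,"dy":0,"dz":0,"wx":0,"wy":0,"wz":0},{"dx":0,"dy":0,"dz":0,"wx":0,"wy":0,"wz":0},{"dx":0,"dy":0,"dz":0,"wx":0,"wy":0,"wz":0},{"dx":0,"dy":-0.01,"dz":0,"wx":0,"wy":0,"wz":0},{"dx":0,"dy":-0.03,"dz":0,"wx":0,"wy":0,"wz":0}], "claw": 0.7}}

```text
clock: 10.9
tool_pos: [0.5906, -0.0424, 0.2469]
eef_rot: [0.001, -0.707, 0.707, 0.001]
contact_force: [-0.2, 0.1, 0.2]
opening: 0.849
```

Request:
{"op": "arm_command", "data": {"deltas": [{"dx":0,"dy":-0.02,"dz":0,"wx":0,"wy":0,"wz":0},{"dx":0,"dy":-0.04,"dz":0,"wx":0,"wy":0,"wz":0},{"dx":0,"dy":-0.06,"dz":0,"wx":0,"wy":0,"wz":0},{"dx":0,"dy":-0.08,"dz":0,"wx":0,"wy":0,"wz":0},{"dx":0,"dy":-0.08,"dz":0,"wx":0,"wy":0,"wz":0}]}}

```text
clock: 11.4
tool_pos: [0.5921, -0.0419, 0.3304]
eef_rot: [0.002, 0.707, -0.707, 0.002]
contact_force: [0.6, 0.2, -0.6]
opening: 0.849
```

```bash
python3 -c "
from h import *
im=save('scene','scene5')
cv2.imwrite('pics/s5c.png',cv2.resize(im[120:220,180:300,::-1],None,fx=6,fy=6,interpolation=2))
go([.466,-.3284,.30],Rt)"
```

```text
pos [ 0.5915 -0.0422  0.3288] F [ 0.2 -0.4 -0.5] open 0.847 t 11.45
delta [0.1257 0.0284 0.2862] dist 0.314
turn/45deg [-0.0002  0.0002 -0.0045]
```

View pics/s5c.png

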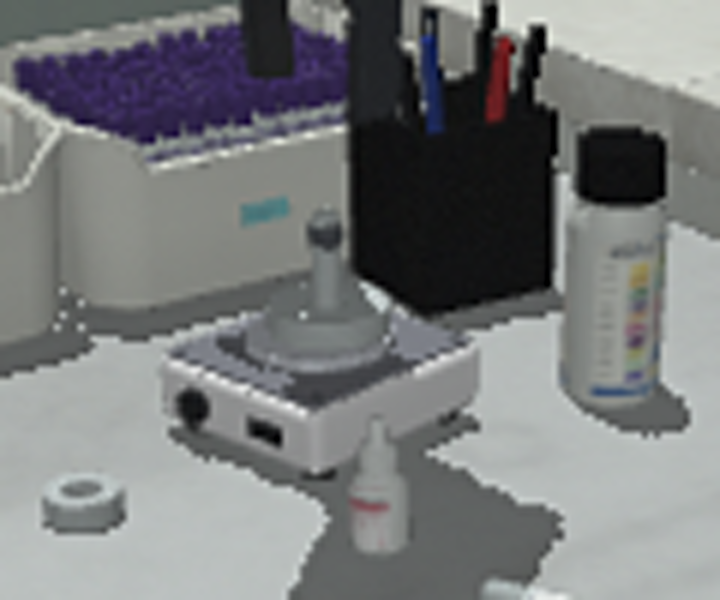

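Large ring sits flat on the hub (crop 325,330). Now the medium.

Request:
{"op": "arm_command", "data": {"deltas": [{"dx":0.014,"dy":0,"dz":0.032,"wx":0,"wy":0,"wz":0},{"dx":0.032,"dy":0,"dz":0.072,"wx":0,"wy":0,"wz":0},{"dx":0.05,"dy":0,"dz":0.115,"wx":0,"wy":0,"wz":0},{"dx":0.068,"dy":0,"dz":0.156,"wx":0,"wy":0,"wz":0},{"dx":0.086,"dy":0,"dz":0.197,"wx":0,"wy":0,"wz":0}], "claw": 0.7}}

```text
clock: 11.95
tool_pos: [0.5039, -0.2408, 0.3263]
eef_rot: [-0.001, 0.707, -0.707, -0.0]
contact_force: [0.7, -0.3, 0.3]
opening: 0.85
```

```bash
python3 -c "
from h import *
go([.466,-.3284,.23],Rt)"
```

```text
pos [ 0.5039 -0.2408  0.3263] F [ 0.7 -0.3  0.3] open 0.85 t 11.95
delta [0.0378 0.0963 0.0876] dist 0.136
turn/45deg [0.0003 0.0008 0.0017]
```

Request:
{"op": "arm_command", "data": {"deltas": [{"dx":0.012,"dy":0.015,"dz":0.028,"wx":0,"wy":0,"wz":0},{"dx":0.025,"dy":0.04,"dz":0.06,"wx":0,"wy":0,"wz":0},{"dx":0.039,"dy":0.07,"dz":0.088,"wx":0,"wy":0,"wz":0},{"dx":0.039,"dy":0.095,"dz":0.088,"wx":0,"wy":0,"wz":0},{"dx":0.039,"dy":0.095,"dz":0.088,"wx":0,"wy":0,"wz":0}]}}

```text
clock: 12.45
tool_pos: [0.4639, -0.3277, 0.2285]
eef_rot: [-0.002, 0.708, -0.706, -0.003]
contact_force: [-0.2, 0.9, -0.1]
opening: 0.851
```

```bash
python3 -c "
from h import *
im=save('scene','scene6')
cv2.imwrite('pics/s6c.png',cv2.resize(im[160:290,180:340,::-1],None,fx=5,fy=5,interpolation=2)[:600])
go([.466,-.3284,.169],Rt)"
```

```text
pos [ 0.4655 -0.3268  0.2306] F [0.8 0.3 0.4] open 0.849 t 12.5
delta [-0.0007  0.0616  0.0017] dist 0.062
turn/45deg [0.0029 0.0008 0.0038]
```

View pics/s6c.png

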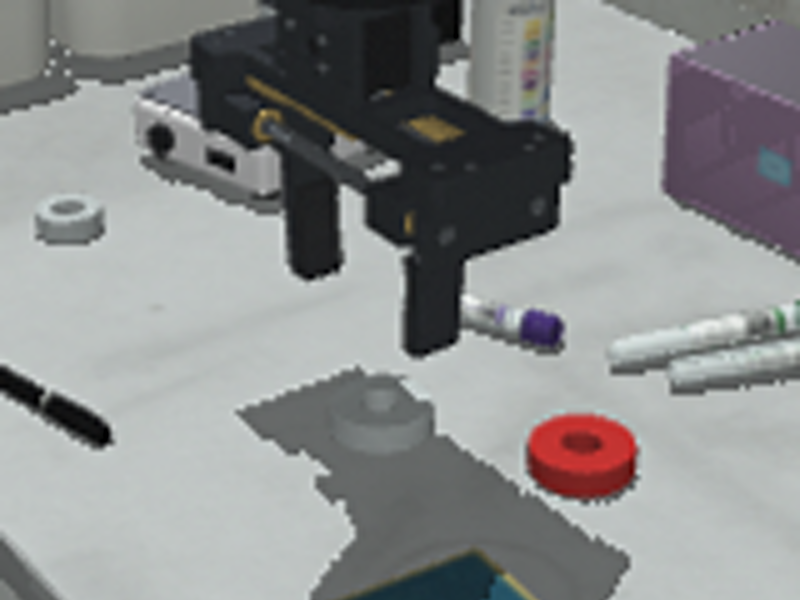

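Request:
{"op": "arm_command", "data": {"deltas": [{"dx":0,"dy":0.025,"dz":0.001,"wx":0,"wy":0,"wz":0},{"dx":0,"dy":0.045,"dz":0.001,"wx":0,"wy":0,"wz":0},{"dx":0,"dy":0.055,"dz":0.001,"wx":0,"wy":0,"wz":0},{"dx":0,"dy":0.057,"dz":0.001,"wx":0,"wy":0,"wz":0},{"dx":0,"dy":0.057,"dz":0.001,"wx":0,"wy":0,"wz":0}]}}

```text
clock: 13.0
tool_pos: [0.467, -0.3279, 0.176]
eef_rot: [-0.0, -0.707, 0.707, -0.001]
contact_force: [0.0, -0.6, 0.0]
opening: 0.849
```

```bash
python3 -c "
from h import *
go([.466,-.3284,.169],Rt)"
```

```text
pos [ 0.467  -0.3279  0.176 ] F [ 0.  -0.6  0. ] open 0.849 t 13.0
delta [0.001  0.007  0.0005] dist 0.007
turn/45deg [-0.0005  0.0016 -0.0021]
```

Request:
{"op": "arm_command", "data": {"deltas": [{"dx":0.001,"dy":0.004,"dz":0,"wx":0,"wy":0,"wz":0},{"dx":0.001,"dy":0.0065,"dz":0,"wx":0,"wy":0,"wz":0},{"dx":0.001,"dy":0.0065,"dz":0,"wx":0,"wy":0,"wz":0},{"dx":0.001,"dy":0.0065,"dz":0,"wx":0,"wy":0,"wz":0},{"dx":0.001,"dy":0.0065,"dz":0,"wx":0,"wy":0,"wz":0}]}}

```text
clock: 13.5
tool_pos: [0.4654, -0.3284, 0.169]
eef_rot: [-0.0, -0.707, 0.707, -0.0]
contact_force: [-0.2, -0.3, -0.5]
opening: 0.852
```

Request:
{"op": "arm_command", "data": {"deltas": [{"dx":0,"dy":0,"dz":0,"wx":0,"wy":0,"wz":0},{"dx":0,"dy":0,"dz":0,"wx":0,"wy":0,"wz":0},{"dx":0,"dy":0,"dz":0,"wx":0,"wy":0,"wz":0},{"dx":0,"dy":0,"dz":0,"wx":0,"wy":0,"wz":0},{"dx":0,"dy":0,"dz":0,"wx":0,"wy":0,"wz":0}], "claw": -1, "grip_force": 20}}

```text
clock: 14.0
tool_pos: [0.4654, -0.3283, 0.1688]
eef_rot: [-0.0, -0.707, 0.707, -0.0]
contact_force: [-0.8, 0.4, -0.3]
opening: 0.539
```

```bash
python3 -c "
from h import *
go([.466,-.3284,.169],Rt)"
```

```text
pos [ 0.4654 -0.3283  0.1688] F [-0.8  0.4 -0.3] open 0.539 t 14.0
delta [-0.0006 -0.0002  0.0001] dist 0.001
turn/45deg [-0.0003  0.0005 -0.0008]
```

Request:
{"op": "arm_command", "data": {"deltas": [{"dx":0,"dy":-0.01,"dz":0,"wx":0,"wy":0,"wz":0},{"dx":0,"dy":-0.04,"dz":0,"wx":0,"wy":0,"wz":0},{"dx":0,"dy":-0.075,"dz":0,"wx":0,"wy":0,"wz":0},{"dx":0,"dy":-0.11,"dz":0,"wx":0,"wy":0,"wz":0},{"dx":0,"dy":-0.14,"dz":0,"wx":0,"wy":0,"wz":0}]}}

```text
clock: 14.5
tool_pos: [0.4651, -0.3282, 0.311]
eef_rot: [-0.0, -0.707, 0.707, -0.001]
contact_force: [1.1, -0.1, -1.2]
opening: 0.541
```

```bash
python3 -c "
from h import *
go([.5908,-.0424,.305],Rt)"
```

```text
pos [ 0.4651 -0.3282  0.311 ] F [ 1.1 -0.1 -1.2] open 0.541 t 14.5
delta [-0.1259  0.006  -0.2858] dist 0.312
turn/45deg [-0.0006  0.0006 -0.0014]
```

Request:
{"op": "arm_command", "data": {"deltas": [{"dx":-0.014,"dy":0,"dz":-0.032,"wx":0,"wy":0,"wz":0},{"dx":-0.032,"dy":0,"dz":-0.072,"wx":0,"wy":0,"wz":0},{"dx":-0.05,"dy":0,"dz":-0.114,"wx":0,"wy":0,"wz":0},{"dx":-0.068,"dy":0,"dz":-0.155,"wx":0,"wy":0,"wz":0},{"dx":-0.086,"dy":0,"dz":-0.196,"wx":0,"wy":0,"wz":0}]}}

```text
clock: 15.0
tool_pos: [0.5514, -0.1307, 0.3094]
eef_rot: [-0.0, -0.707, 0.707, -0.0]
contact_force: [1.0, -1.0, -0.8]
opening: 0.538
```

```bash
python3 -c "
from h import *
go([.5908,-.0424,.305],Rt)"
```

```text
pos [ 0.5514 -0.1307  0.3094] F [ 1.  -1.  -0.8] open 0.538 t 15.0
delta [-0.0394  0.0043 -0.0883] dist 0.097
turn/45deg [-0.0006  0.0004 -0.0005]
```

Request:
{"op": "arm_command", "data": {"deltas": [{"dx":-0.016,"dy":0,"dz":-0.036,"wx":0,"wy":0,"wz":0},{"dx":-0.03,"dy":0,"dz":-0.068,"wx":0,"wy":0,"wz":0},{"dx":-0.039,"dy":0.005,"dz":-0.088,"wx":0,"wy":0,"wz":0},{"dx":-0.039,"dy":0.01,"dz":-0.088,"wx":0,"wy":0,"wz":0},{"dx":-0.039,"dy":0.015,"dz":-0.088,"wx":0,"wy":0,"wz":0}]}}

```text
clock: 15.5
tool_pos: [0.5897, -0.0446, 0.2936]
eef_rot: [0.0, -0.707, 0.708, -0.0]
contact_force: [0.6, -0.2, -2.0]
opening: 0.539
```

Request:
{"op": "arm_command", "data": {"deltas": [{"dx":0,"dy":0.005,"dz":0,"wx":0,"wy":0,"wz":0},{"dx":0,"dy":0.01,"dz":0,"wx":0,"wy":0,"wz":0},{"dx":0,"dy":0.013,"dz":0,"wx":0,"wy":0,"wz":0},{"dx":0,"dy":0.013,"dz":0,"wx":0,"wy":0,"wz":0},{"dx":0,"dy":0.013,"dz":0,"wx":0,"wy":0,"wz":0}]}}

```text
clock: 16.0
tool_pos: [0.5902, -0.0446, 0.2808]
eef_rot: [-0.0, -0.707, 0.707, -0.0]
contact_force: [0.3, 0.1, -0.3]
opening: 0.542
```

```bash
python3 -c "
from h import *
go([.5908,-.0424,.277],Rt)"
```

```text
pos [ 0.5902 -0.0446  0.2808] F [ 0.3  0.1 -0.3] open 0.542 t 16.0
delta [-0.0006  0.0038 -0.0022] dist 0.004
turn/45deg [-0.0003 -0.0001 -0.0006]
```

Request:
{"op": "arm_command", "data": {"deltas": [{"dx":-0.0006,"dy":0,"dz":-0.002,"wx":0,"wy":0,"wz":0},{"dx":-0.0006,"dy":0.001,"dz":-0.002,"wx":0,"wy":0,"wz":0},{"dx":-0.0006,"dy":0.003,"dz":-0.002,"wx":0,"wy":0,"wz":0},{"dx":-0.0006,"dy":0.004,"dz":-0.002,"wx":0,"wy":0,"wz":0},{"dx":-0.0006,"dy":0.005,"dz":-0.002,"wx":0,"wy":0,"wz":0}]}}

```text
clock: 16.5
tool_pos: [0.5908, -0.0423, 0.2756]
eef_rot: [-0.0, -0.707, 0.707, -0.0]
contact_force: [-0.5, -0.3, -1.2]
opening: 0.537
```

Request:
{"op": "arm_command", "data": {"deltas": [{"dx":0,"dy":0.001,"dz":0,"wx":0,"wy":0,"wz":0},{"dx":0,"dy":0.002,"dz":0,"wx":0,"wy":0,"wz":0},{"dx":0,"dy":0.003,"dz":0,"wx":0,"wy":0,"wz":0},{"dx":0,"dy":0.003,"dz":0,"wx":0,"wy":0,"wz":0},{"dx":0,"dy":0.003,"dz":0,"wx":0,"wy":0,"wz":0}]}}

```text
clock: 17.0
tool_pos: [0.5908, -0.0423, 0.2727]
eef_rot: [-0.0, -0.707, 0.707, -0.0]
contact_force: [0.3, 0.5, -1.8]
opening: 0.539
```

```bash
python3 -c "
from h import *
go([.5908,-.0424,.277],Rt)"
```

```text
pos [ 0.5908 -0.0423  0.2727] F [ 0.3  0.5 -1.8] open 0.539 t 17.0
delta [-0.     -0.0043  0.0001] dist 0.004
turn/45deg [-0.0003  0.0004 -0.0006]
```

Request:
{"op": "arm_command", "data": {"deltas": [{"dx":0,"dy":0.001,"dz":0,"wx":0,"wy":0,"wz":0},{"dx":0,"dy":0.002,"dz":0,"wx":0,"wy":0,"wz":0},{"dx":0,"dy":0.003,"dz":0,"wx":0,"wy":0,"wz":0},{"dx":0,"dy":0.003,"dz":0,"wx":0,"wy":0,"wz":0},{"dx":0,"dy":0.003,"dz":0,"wx":0,"wy":0,"wz":0}]}}

```text
clock: 17.5
tool_pos: [0.5908, -0.0424, 0.2697]
eef_rot: [-0.0, -0.707, 0.707, -0.0]
contact_force: [-0.3, -1.2, -1.0]
opening: 0.539
```

```bash
python3 -c "
from h import *
go([.5908,-.0424,.277],Rt)"
```

```text
pos [ 0.5908 -0.0424  0.2697] F [-0.3 -1.2 -1. ] open 0.539 t 17.5
delta [-0.     -0.0073 -0.    ] dist 0.007
turn/45deg [-0.0007  0.0003 -0.0005]
```

Request:
{"op": "arm_command", "data": {"deltas": [{"dx":0,"dy":0.001,"dz":0,"wx":0,"wy":0,"wz":0},{"dx":0,"dy":0.002,"dz":0,"wx":0,"wy":0,"wz":0},{"dx":0,"dy":0.003,"dz":0,"wx":0,"wy":0,"wz":0},{"dx":0,"dy":0.003,"dz":0,"wx":0,"wy":0,"wz":0},{"dx":0,"dy":0.003,"dz":0,"wx":0,"wy":0,"wz":0}]}}

```text
clock: 18.0
tool_pos: [0.5908, -0.0423, 0.2671]
eef_rot: [-0.0, -0.707, 0.707, -0.0]
contact_force: [-1.3, -1.1, 3.4]
opening: 0.54
```

```bash
python3 -c "
from h import *
go([.5908,-.0424,.277],Rt)"
```

```text
pos [ 0.5908 -0.0423  0.2671] F [-1.3 -1.1  3.4] open 0.54 t 18.0
delta [ 0.     -0.0099  0.0001] dist 0.01
turn/45deg [-0.0006  0.0003 -0.0011]
```

Request:
{"op": "arm_command", "data": {"deltas": [{"dx":0,"dy":0.001,"dz":0,"wx":0,"wy":0,"wz":0},{"dx":0,"dy":0.002,"dz":0,"wx":0,"wy":0,"wz":0},{"dx":0,"dy":0.003,"dz":0,"wx":0,"wy":0,"wz":0},{"dx":0,"dy":0.004,"dz":0,"wx":0,"wy":0,"wz":0},{"dx":0,"dy":0.004,"dz":0,"wx":0,"wy":0,"wz":0}]}}

```text
clock: 18.5
tool_pos: [0.5907, -0.0424, 0.2622]
eef_rot: [0.0, -0.707, 0.707, -0.0]
contact_force: [-0.1, -0.5, -1.6]
opening: 0.541
```

```bash
python3 -c "
from h import *
im=save('scene','scene7')
cv2.imwrite('pics/s7c.png',cv2.resize(im[120:220,180:300,::-1],None,fx=6,fy=6,interpolation=2))
go([.5908,-.0424,.234],Rt)"
```

```text
pos [ 0.5907 -0.0424  0.2622] F [-0.2 -1.7 -2.6] open 0.541 t 18.55
delta [-0.0001  0.0282 -0.    ] dist 0.028
turn/45deg [-0.0002  0.0004  0.0002]
```

View pics/s7c.png

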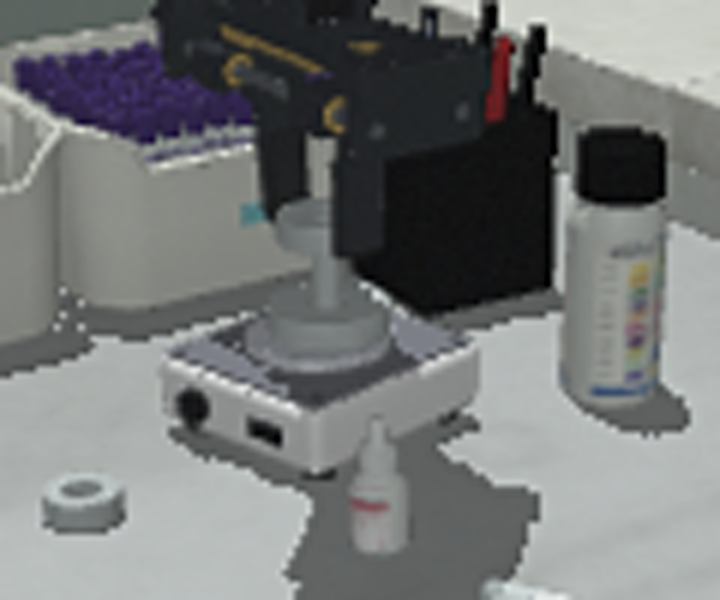

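Request:
{"op": "arm_command", "data": {"deltas": [{"dx":0,"dy":0.004,"dz":0,"wx":0,"wy":0,"wz":0},{"dx":0,"dy":0.008,"dz":0,"wx":0,"wy":0,"wz":0},{"dx":0,"dy":0.012,"dz":0,"wx":0,"wy":0,"wz":0},{"dx":0,"dy":0.016,"dz":0,"wx":0,"wy":0,"wz":0},{"dx":0,"dy":0.02,"dz":0,"wx":0,"wy":0,"wz":0}]}}

```text
clock: 19.05
tool_pos: [0.5909, -0.0419, 0.2422]
eef_rot: [0.0, 0.707, -0.707, 0.001]
contact_force: [-0.5, 0.2, -1.4]
opening: 0.538
```

Request:
{"op": "arm_command", "data": {"deltas": [{"dx":0,"dy":0.003,"dz":0,"wx":0,"wy":0,"wz":0},{"dx":0,"dy":0.006,"dz":0,"wx":0,"wy":0,"wz":0},{"dx":0,"dy":0.008,"dz":0,"wx":0,"wy":0,"wz":0},{"dx":0,"dy":0.009,"dz":0,"wx":0,"wy":0,"wz":0},{"dx":0,"dy":0.009,"dz":0,"wx":0,"wy":0,"wz":0}]}}

```text
clock: 19.55
tool_pos: [0.5908, -0.0423, 0.2337]
eef_rot: [-0.0, -0.707, 0.707, -0.0]
contact_force: [-0.3, -0.1, -1.2]
opening: 0.542
```

```bash
python3 -c "
from h import *
go([.5908,-.0424,.2308],Rt)"
```

```text
pos [ 0.5908 -0.0423  0.2337] F [-0.3 -0.1 -1.2] open 0.542 t 19.55
delta [0.     0.0029 0.0001] dist 0.003
turn/45deg [-0.0003  0.0004 -0.0006]
```

Request:
{"op": "arm_command", "data": {"deltas": [{"dx":0,"dy":0.001,"dz":0,"wx":0,"wy":0,"wz":0},{"dx":0,"dy":0.002,"dz":0,"wx":0,"wy":0,"wz":0},{"dx":0,"dy":0.003,"dz":0,"wx":0,"wy":0,"wz":0},{"dx":0,"dy":0.003,"dz":0,"wx":0,"wy":0,"wz":0},{"dx":0,"dy":0.003,"dz":0,"wx":0,"wy":0,"wz":0}]}}

```text
clock: 20.05
tool_pos: [0.5908, -0.0423, 0.2308]
eef_rot: [-0.0, -0.707, 0.707, -0.0]
contact_force: [-0.2, -0.6, -0.9]
opening: 0.54
```

```bash
python3 -c "
from h import *
go([.5908,-.0424,.2308],Rt)"
```

```text
pos [ 0.5908 -0.0423  0.2308] F [-0.2 -0.6 -0.9] open 0.54 t 20.05
delta [0.     0.     0.0001] dist 0.0
turn/45deg [-0.0004  0.0004 -0.0008]
```

Request:
{"op": "arm_command", "data": {"deltas": [{"dx":0,"dy":0.0005,"dz":0,"wx":0,"wy":0,"wz":0},{"dx":0,"dy":0.001,"dz":0,"wx":0,"wy":0,"wz":0},{"dx":0,"dy":0.001,"dz":0,"wx":0,"wy":0,"wz":0},{"dx":0,"dy":0.001,"dz":0,"wx":0,"wy":0,"wz":0},{"dx":0,"dy":0.001,"dz":0,"wx":0,"wy":0,"wz":0}]}}

```text
clock: 20.55
tool_pos: [0.5908, -0.0422, 0.2307]
eef_rot: [-0.0, -0.707, 0.707, -0.0]
contact_force: [-1.0, 0.1, 5.8]
opening: 0.535
```

```bash
python3 -c "
from h import *
go([.5908,-.0424,.2308],Rt)"
```

```text
pos [ 0.5908 -0.0422  0.2307] F [-1.   0.1  5.8] open 0.535 t 20.55
delta [ 0.     -0.0001  0.0002] dist 0.0
turn/45deg [-0.0009  0.0004 -0.0014]
```

Request:
{"op": "arm_command", "data": {"deltas": [{"dx":0,"dy":0,"dz":0,"wx":0,"wy":0,"wz":0},{"dx":0,"dy":0,"dz":0,"wx":0,"wy":0,"wz":0},{"dx":0,"dy":0,"dz":0,"wx":0,"wy":0,"wz":0},{"dx":0,"dy":-0.01,"dz":0,"wx":0,"wy":0,"wz":0},{"dx":0,"dy":-0.03,"dz":0,"wx":0,"wy":0,"wz":0}], "claw": 0.4}}

```text
clock: 21.05
tool_pos: [0.5902, -0.0424, 0.2593]
eef_rot: [0.001, -0.707, 0.707, 0.001]
contact_force: [-0.1, -0.1, -0.0]
opening: 0.7
```

Request:
{"op": "arm_command", "data": {"deltas": [{"dx":0,"dy":-0.02,"dz":0,"wx":0,"wy":0,"wz":0},{"dx":0,"dy":-0.04,"dz":0,"wx":0,"wy":0,"wz":0},{"dx":0,"dy":-0.06,"dz":0,"wx":0,"wy":0,"wz":0},{"dx":0,"dy":-0.06,"dz":0,"wx":0,"wy":0,"wz":0},{"dx":0,"dy":-0.06,"dz":0,"wx":0,"wy":0,"wz":0}]}}

```text
clock: 21.55
tool_pos: [0.5907, -0.0424, 0.32]
eef_rot: [-0.0, -0.707, 0.707, -0.0]
contact_force: [-0.3, -0.2, -0.1]
opening: 0.697
```

```bash
python3 -c "
from h import *
im=save('scene','scene8')
cv2.imwrite('pics/s8c.png',cv2.resize(im[120:220,180:300,::-1],None,fx=6,fy=6,interpolation=2))
go([.4437,-.066,.30],Rt)"
```

```text
pos [ 0.5905 -0.0425  0.3193] F [-0.2  1.2 -0.7] open 0.702 t 21.6
delta [0.1468 0.0194 0.0235] dist 0.15
turn/45deg [-0.0008  0.0004  0.0005]
```

View pics/s8c.png

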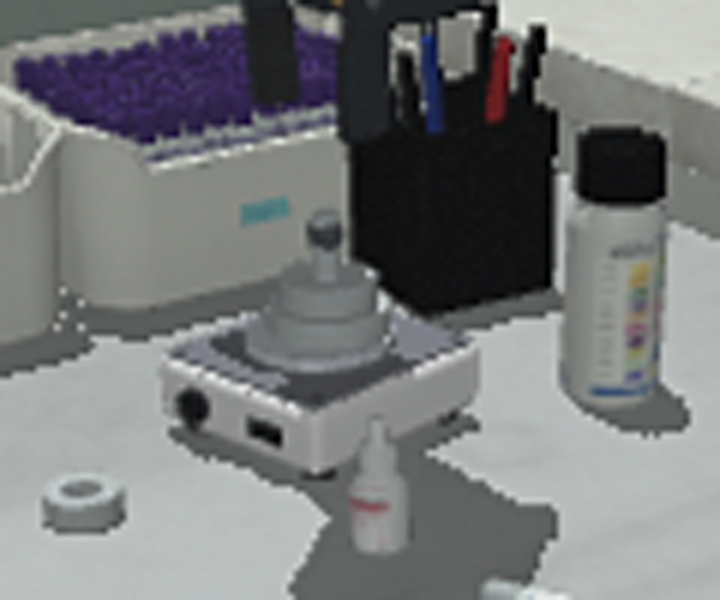

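Medium sits flat on the large (crop 325,290). Now the small grey ring.

Request:
{"op": "arm_command", "data": {"deltas": [{"dx":0.035,"dy":0,"dz":0.006,"wx":0,"wy":0,"wz":0},{"dx":0.08,"dy":0,"dz":0.012,"wx":0,"wy":0,"wz":0},{"dx":0.12,"dy":0.01,"dz":0.018,"wx":0,"wy":0,"wz":0},{"dx":0.146,"dy":0.04,"dz":0.0235,"wx":0,"wy":0,"wz":0},{"dx":0.1465,"dy":0.075,"dz":0.0235,"wx":0,"wy":0,"wz":0}]}}

```text
clock: 22.1
tool_pos: [0.4402, -0.0674, 0.2444]
eef_rot: [0.001, -0.707, 0.707, 0.002]
contact_force: [1.5, -0.6, -1.8]
opening: 0.702
```

Request:
{"op": "arm_command", "data": {"deltas": [{"dx":0,"dy":0.015,"dz":0,"wx":0,"wy":0,"wz":0},{"dx":0,"dy":0.03,"dz":0,"wx":0,"wy":0,"wz":0},{"dx":0,"dy":0.03,"dz":0,"wx":0,"wy":0,"wz":0},{"dx":0,"dy":0.03,"dz":0,"wx":0,"wy":0,"wz":0},{"dx":0,"dy":0.03,"dz":0,"wx":0,"wy":0,"wz":0}]}}

```text
clock: 22.6
tool_pos: [0.4444, -0.0659, 0.2151]
eef_rot: [0.0, 0.707, -0.707, 0.0]
contact_force: [0.4, -0.1, -0.0]
opening: 0.701
```

```bash
python3 -c "
from h import *
im=save('scene','scene9')
cv2.imwrite('pics/s9c.png',cv2.resize(im[130:240,140:280,::-1],None,fx=5,fy=5,interpolation=2))
go([.4437,-.066,.169],Rt)"
```

```text
pos [ 0.4444 -0.066   0.2152] F [ 0.1 -0.4  0.2] open 0.7 t 22.65
delta [0.0008 0.0462 0.    ] dist 0.046
turn/45deg [ 0.0001 -0.0001 -0.0017]
```

View pics/s9c.png

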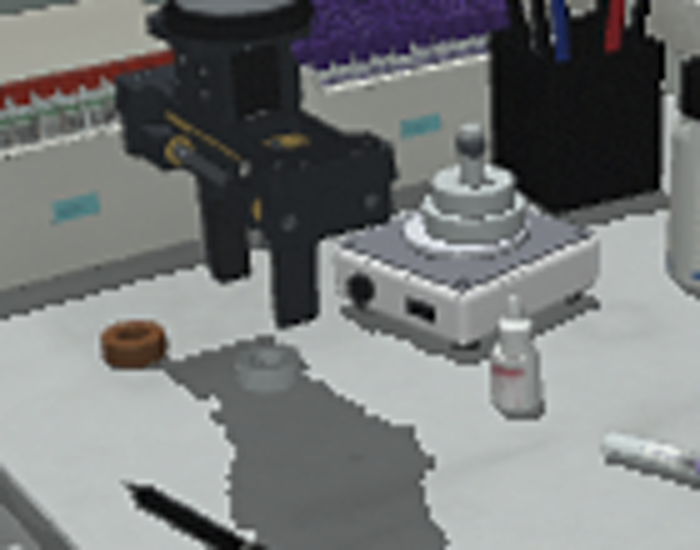

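Request:
{"op": "arm_command", "data": {"deltas": [{"dx":0,"dy":0.02,"dz":0,"wx":0,"wy":0,"wz":0},{"dx":0,"dy":0.035,"dz":0,"wx":0,"wy":0,"wz":0},{"dx":0.0005,"dy":0.043,"dz":0,"wx":0,"wy":0,"wz":0},{"dx":0.0005,"dy":0.046,"dz":0,"wx":0,"wy":0,"wz":0},{"dx":0.0005,"dy":0.046,"dz":0,"wx":0,"wy":0,"wz":0}]}}

```text
clock: 23.15
tool_pos: [0.4524, -0.0675, 0.1738]
eef_rot: [-0.004, 0.708, -0.706, -0.004]
contact_force: [-0.3, -0.3, 0.2]
opening: 0.698
```

```bash
python3 -c "
from h import *
go([.4437,-.066,.169],Rt)"
```

```text
pos [ 0.4524 -0.0675  0.1738] F [-0.3 -0.3  0.2] open 0.698 t 23.15
delta [ 0.0087  0.0049 -0.0015] dist 0.01
turn/45deg [ 0.0029 -0.0013  0.0139]
```

Request:
{"op": "arm_command", "data": {"deltas": [{"dx":0,"dy":0,"dz":0,"wx":0,"wy":0,"wz":0},{"dx":0,"dy":0,"dz":0,"wx":0,"wy":0,"wz":0},{"dx":0,"dy":0,"dz":0,"wx":0,"wy":0,"wz":0},{"dx":0,"dy":0,"dz":0,"wx":0,"wy":0,"wz":0},{"dx":0,"dy":0,"dz":0,"wx":0,"wy":0,"wz":0}], "claw": -1, "grip_force": 20}}

```text
clock: 23.65
tool_pos: [0.4523, -0.0672, 0.1738]
eef_rot: [-0.004, 0.708, -0.706, -0.004]
contact_force: [-0.3, 0.5, 2.8]
opening: 0.389
```

```bash
python3 -c "
from h import *
go([.4437,-.066,.169],Rt)"
```

```text
pos [ 0.4523 -0.0672  0.1738] F [-0.3  0.5  2.8] open 0.389 t 23.65
delta [ 0.0085  0.0049 -0.0012] dist 0.01
turn/45deg [0.0026 0.0009 0.014 ]
```

The grasp is 8 mm off in x because the arm drifted on the descent. I'll open, correct and regrip.

Request:
{"op": "arm_command", "data": {"deltas": [{"dx":0,"dy":0,"dz":0,"wx":0,"wy":0,"wz":0},{"dx":0,"dy":0,"dz":0,"wx":0,"wy":0,"wz":0},{"dx":0.004,"dy":0,"dz":0,"wx":0,"wy":0,"wz":0.007},{"dx":0.0085,"dy":0,"dz":0,"wx":0,"wy":0,"wz":0.014},{"dx":0.0085,"dy":0,"dz":0,"wx":0.002,"wy":0,"wz":0.014}], "claw": 0.4}}

```text
clock: 24.15
tool_pos: [0.4499, -0.0688, 0.1776]
eef_rot: [-0.004, 0.708, -0.707, -0.003]
contact_force: [0.5, 0.5, 1.1]
opening: 0.701
```

```bash
python3 -c "
from h import *
im=save('scene','scene10')
cv2.imwrite('pics/s10c.png',cv2.resize(im[150:230,150:250,::-1],None,fx=7,fy=7,interpolation=2))
go([.4437,-.066,.169],Rt); print(np.round(r.get_state()['q'],3))
p=proj('scene',[[.4437,-.066,.014],[.45,-.066,.014]]);print((p-[150,150])*7)"
```

```text
pos [ 0.45   -0.0687  0.1776] F [-0.5 -0.1  0.8] open 0.698 t 24.2
delta [ 0.0063  0.0086 -0.0027] dist 0.011
turn/45deg [0.0018 0.0007 0.0122]
[ 0.082  0.931 -0.05   2.202  1.135  0.043 -2.654]
[[297.88505489 359.81979545]
 [312.4817154  355.54312991]]
```

View pics/s10c.png

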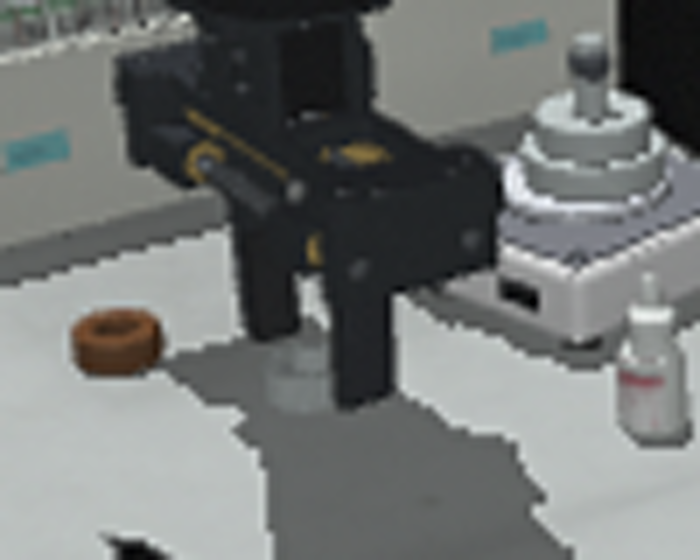

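q6 (0.043, limit 0.04) and q7 (-2.654, limit -2.66) are both at their stops, so this yaw is at the reach limit here. I'll back up and choose another yaw, since the ring is round.

Request:
{"op": "arm_command", "data": {"deltas": [{"dx":-0.005,"dy":-0.02,"dz":0,"wx":0,"wy":0,"wz":0},{"dx":-0.01,"dy":-0.05,"dz":0,"wx":0,"wy":0,"wz":0},{"dx":-0.015,"dy":-0.08,"dz":0,"wx":0,"wy":0,"wz":0},{"dx":-0.015,"dy":-0.11,"dz":0,"wx":0,"wy":0,"wz":0},{"dx":-0.015,"dy":-0.12,"dz":0,"wx":0,"wy":0,"wz":0}]}}

```text
clock: 24.7
tool_pos: [0.4668, -0.0689, 0.2995]
eef_rot: [-0.002, 0.708, -0.706, -0.002]
contact_force: [0.1, 0.9, -0.2]
opening: 0.699
```

```bash
python3 -c "
from h import *
go([.4437,-.066,.27],Rt); print(np.round(r.get_state()['q'],3))"
```

```text
pos [ 0.4668 -0.0689  0.2995] F [ 0.1  0.9 -0.2] open 0.699 t 24.7
delta [ 0.0229  0.0296 -0.0029] dist 0.038
turn/45deg [ 0.0026 -0.0003  0.0076]
[ 0.411  0.735 -0.587  2.1    0.792  0.545 -2.334]
```

Request:
{"op": "arm_command", "data": {"deltas": [{"dx":0,"dy":0,"dz":0,"wx":0,"wy":-0.19,"wz":0},{"dx":0,"dy":0,"dz":0,"wx":0,"wy":-0.38,"wz":0},{"dx":0,"dy":0,"dz":0,"wx":0,"wy":-0.57,"wz":0},{"dx":0,"dy":0,"dz":0,"wx":0,"wy":-0.76,"wz":0},{"dx":0,"dy":0,"dz":0,"wx":0,"wy":-0.95,"wz":0}]}}

```text
clock: 25.2
tool_pos: [0.4659, -0.0688, 0.2965]
eef_rot: [-0.263, 0.659, -0.656, 0.257]
contact_force: [-0.5, -0.1, 1.1]
opening: 0.698
```

```bash
python3 -c "
from h import *
go([.4437,-.066,.27],Rt); print(np.round(r.get_state()['q'],3))"
```

```text
pos [ 0.4659 -0.0688  0.2965] F [-0.5 -0.1  1.1] open 0.698 t 25.2
delta [ 0.0141  0.0267 -0.017 ] dist 0.035
turn/45deg [0.0068 0.9589 0.0127]
[ 0.52   0.793 -0.783  2.096  0.943  0.667 -1.738]
```

Request:
{"op": "arm_command", "data": {"deltas": [{"dx":0,"dy":0,"dz":0,"wx":0,"wy":-0.19,"wz":0},{"dx":0,"dy":0,"dz":0,"wx":0,"wy":-0.38,"wz":0},{"dx":0,"dy":0,"dz":0,"wx":0,"wy":-0.57,"wz":0},{"dx":0,"dy":0,"dz":0,"wx":0,"wy":-0.76,"wz":0},{"dx":0,"dy":0,"dz":0,"wx":0,"wy":-0.95,"wz":0}]}}

```text
clock: 25.7
tool_pos: [0.4659, -0.0688, 0.2964]
eef_rot: [-0.484, 0.521, -0.515, 0.479]
contact_force: [0.3, -0.4, -0.0]
opening: 0.703
```

```bash
cat >> h.py <<'E'
R90=Rt*Ro.from_rotvec([0,-90,0],degrees=True)
E
python3 -c "
from h import *
im=save('scene','scene11')
cv2.imwrite('pics/s11c.png',cv2.resize(im[130:240,140:280,::-1],None,fx=5,fy=5,interpolation=2))
s=proj('scene',[[.4437,-.066,.014],[.4437,-.07,.014],[.448,-.066,.014]]);print((s-[140,130])*5)
go([.4437,-.067,.23],R90); print(np.round(r.get_state()['q'],3)); print(R90.as_matrix().round(2))"
```

```text
[[262.77503921 357.01413961]
 [266.1899312  359.64383329]
 [269.89804764 354.92717426]]
pos [ 0.4659 -0.069   0.2961] F [-1.2  0.8 -0.5] open 0.704 t 25.75
delta [-0.0004  0.0664 -0.0215] dist 0.07
turn/45deg [ 0.0149 -0.0844 -0.0015]
[ 0.608  0.858 -0.957  2.092  1.041  0.795 -1.09 ]
[[-0.  0.  1.]
 [-1.  0. -0.]
 [ 0. -1.  0.]]
```

View pics/s11c.png

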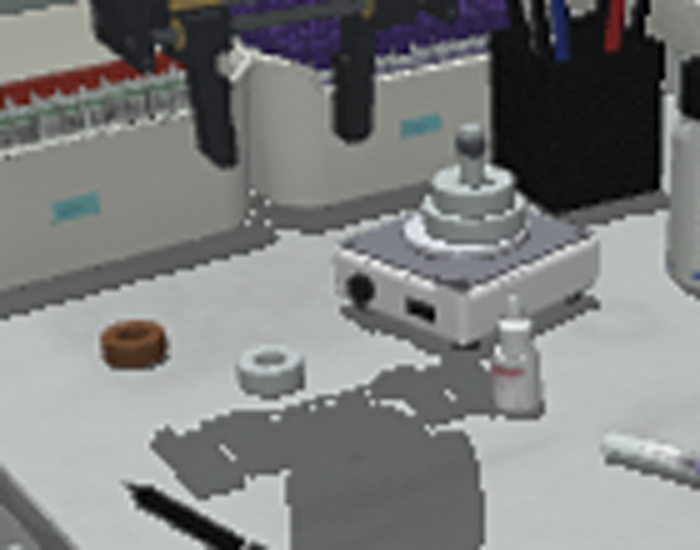

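Request:
{"op": "arm_command", "data": {"deltas": [{"dx":0,"dy":0.005,"dz":-0.01,"wx":0,"wy":-0.04,"wz":0},{"dx":0,"dy":0.025,"dz":-0.0215,"wx":0.01,"wy":-0.084,"wz":0},{"dx":0,"dy":0.045,"dz":-0.0215,"wx":0.015,"wy":-0.084,"wz":0},{"dx":0,"dy":0.066,"dz":-0.0215,"wx":0.015,"wy":-0.084,"wz":0},{"dx":0,"dy":0.066,"dz":-0.0215,"wx":0.015,"wy":-0.084,"wz":0}]}}

```text
clock: 26.25
tool_pos: [0.4432, -0.0671, 0.2293]
eef_rot: [-0.497, 0.504, -0.502, 0.496]
contact_force: [0.2, 0.5, 0.3]
opening: 0.7
```

```bash
python3 -c "
from h import *
go([.4437,-.067,.169],R90); print(np.round(r.get_state()['q'],3))"
```

```text
pos [ 0.4432 -0.0671  0.2293] F [0.2 0.5 0.3] open 0.7 t 26.25
delta [-0.0001  0.0603  0.0007] dist 0.06
turn/45deg [ 0.0038 -0.0172 -0.001 ]
[ 0.546  0.952 -0.846  2.196  1.318  0.681 -1.3  ]
```

Request:
{"op": "arm_command", "data": {"deltas": [{"dx":0,"dy":0.015,"dz":0,"wx":0.004,"wy":-0.017,"wz":0},{"dx":0,"dy":0.03,"dz":0,"wx":0.004,"wy":-0.017,"wz":0},{"dx":0,"dy":0.04,"dz":0,"wx":0.004,"wy":-0.017,"wz":0},{"dx":0,"dy":0.045,"dz":0,"wx":0.004,"wy":-0.017,"wz":0},{"dx":0,"dy":0.045,"dz":0,"wx":0.004,"wy":-0.017,"wz":0}]}}

```text
clock: 26.75
tool_pos: [0.4443, -0.0668, 0.1864]
eef_rot: [-0.499, 0.499, -0.501, 0.502]
contact_force: [0.2, 0.4, 0.6]
opening: 0.701
```

```bash
python3 -c "
from h import *
im=save('scene','scene12')
cv2.imwrite('pics/s12c.png',cv2.resize(im[130:240,140:280,::-1],None,fx=5,fy=5,interpolation=2))
go([.4437,-.067,.169],R90); print(np.round(r.get_state()['q'],3))"
```

```text
pos [ 0.4444 -0.0668  0.1868] F [-0.5 -0.4 -0. ] open 0.7 t 26.8
delta [ 0.0002  0.0178 -0.0008] dist 0.018
turn/45deg [-0.0068  0.0012 -0.0016]
[ 0.52   1.036 -0.801  2.203  1.487  0.667 -1.423]
```

View pics/s12c.png

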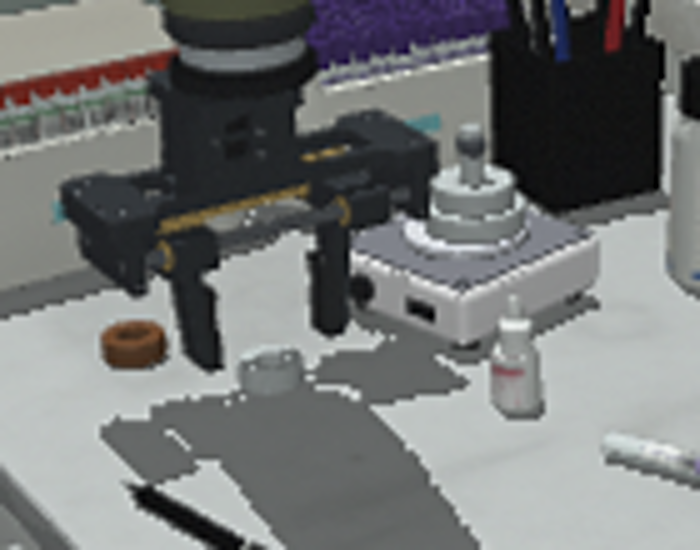

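Request:
{"op": "arm_command", "data": {"deltas": [{"dx":0,"dy":0.006,"dz":0,"wx":-0.006,"wy":0,"wz":0},{"dx":0,"dy":0.012,"dz":-0.0005,"wx":-0.006,"wy":0,"wz":0},{"dx":0,"dy":0.017,"dz":-0.0005,"wx":-0.006,"wy":0,"wz":0},{"dx":0,"dy":0.0175,"dz":-0.0005,"wx":-0.006,"wy":0,"wz":0},{"dx":0,"dy":0.0175,"dz":-0.0005,"wx":-0.006,"wy":0,"wz":0}]}}

```text
clock: 27.3
tool_pos: [0.4438, -0.0668, 0.1688]
eef_rot: [-0.5, 0.5, -0.499, 0.501]
contact_force: [-0.1, -0.8, 0.4]
opening: 0.699
```

```bash
python3 -c "
from h import *
go([.4437,-.067,.169],R90); print(np.round(r.get_state()['q'],3))"
```

```text
pos [ 0.4438 -0.0668  0.1688] F [-0.1 -0.8  0.4] open 0.699 t 27.3
delta [ 0.0002 -0.0002 -0.0001] dist 0.0
turn/45deg [-0.0001  0.002  -0.0017]
[ 0.513  1.074 -0.787  2.202  1.541  0.672 -1.464]
```

Request:
{"op": "arm_command", "data": {"deltas": [{"dx":0,"dy":0,"dz":0,"wx":0,"wy":0,"wz":0},{"dx":0,"dy":0,"dz":0,"wx":0,"wy":0,"wz":0},{"dx":0,"dy":0,"dz":0,"wx":0,"wy":0,"wz":0},{"dx":0,"dy":0,"dz":0,"wx":0,"wy":0,"wz":0},{"dx":0,"dy":0,"dz":0,"wx":0,"wy":0,"wz":0}], "claw": -1}}

```text
clock: 27.8
tool_pos: [0.444, -0.0669, 0.1691]
eef_rot: [-0.5, 0.5, -0.5, 0.501]
contact_force: [-0.1, -0.7, 0.4]
opening: 0.398
```

```bash
python3 -c "
from h import *
go([.4437,-.067,.169],R90); print(np.round(r.get_state()['q'],3))"
```

```text
pos [ 0.444  -0.0669  0.1691] F [-0.1 -0.7  0.4] open 0.398 t 27.8
delta [ 0.0001  0.0001 -0.0003] dist 0.0
turn/45deg [-0.0011  0.0019 -0.0013]
[ 0.514  1.074 -0.787  2.202  1.541  0.672 -1.464]
```

Request:
{"op": "arm_command", "data": {"deltas": [{"dx":0,"dy":-0.01,"dz":0,"wx":0,"wy":0,"wz":0},{"dx":0,"dy":-0.04,"dz":0,"wx":0,"wy":0,"wz":0},{"dx":0,"dy":-0.075,"dz":0,"wx":0,"wy":0,"wz":0},{"dx":0,"dy":-0.11,"dz":0,"wx":0,"wy":0,"wz":0},{"dx":0,"dy":-0.14,"dz":0,"wx":0,"wy":0,"wz":0}]}}

```text
clock: 28.3
tool_pos: [0.4436, -0.0668, 0.3106]
eef_rot: [-0.5, 0.499, -0.499, 0.501]
contact_force: [1.5, 0.3, -1.6]
opening: 0.394
```

```bash
python3 -c "
from h import *
im=save('scene','scene13')
cv2.imwrite('pics/s13c.png',cv2.resize(im[90:240,140:290,::-1],None,fx=4,fy=4,interpolation=2))
print(back('top',202,112,.133), back('top',155,133,.09),back('top',135,95,.1))
go([.5908,-.0424,.305],R90); print(np.round(r.get_state()['q'],3))"
```

```text
[ 0.72478077 -0.10317844  0.133     ] [0.68590224 0.01125315 0.09      ] [0.77362684 0.05827252 0.1       ]
pos [ 0.4445 -0.0662  0.3139] F [ 0.5 -0.1  2. ] open 0.397 t 28.35
delta [-0.0234  0.0099  0.1463] dist 0.148
turn/45deg [-0.0083  0.0035 -0.0011]
[ 0.615  0.797 -0.955  2.149  1.026  0.752 -1.036]
```

View pics/s13c.png

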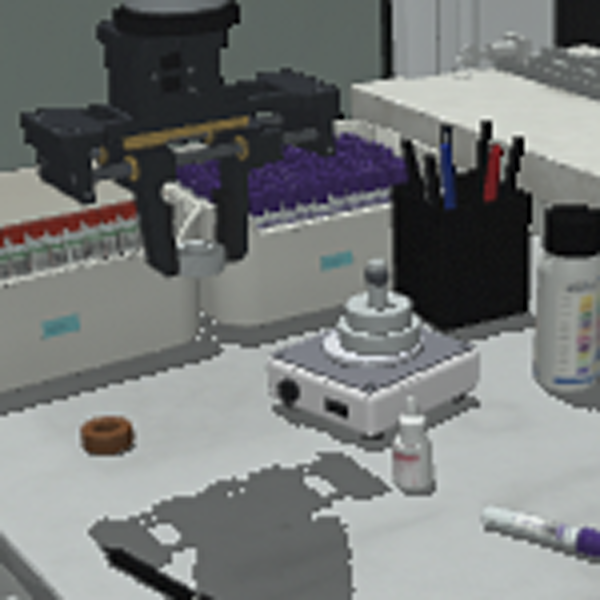

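Request:
{"op": "arm_command", "data": {"deltas": [{"dx":-0.002,"dy":0,"dz":0.016,"wx":0,"wy":0.19,"wz":0},{"dx":-0.004,"dy":0,"dz":0.032,"wx":0,"wy":0.38,"wz":0},{"dx":-0.006,"dy":0,"dz":0.05,"wx":0,"wy":0.57,"wz":0},{"dx":-0.008,"dy":0,"dz":0.066,"wx":0,"wy":0.76,"wz":0},{"dx":-0.01,"dy":0,"dz":0.08,"wx":0,"wy":0.95,"wz":0}]}}

```text
clock: 28.85
tool_pos: [0.5243, -0.0569, 0.3087]
eef_rot: [-0.282, 0.649, -0.648, 0.282]
contact_force: [-1.0, 0.9, -0.8]
opening: 0.396
```

```bash
python3 -c "
from h import *
go([.54,-.0424,.310],Rt); print(np.round(r.get_state()['q'],3))"
```

```text
pos [ 0.5243 -0.0569  0.3087] F [-1.   0.9 -0.8] open 0.396 t 28.85
delta [-0.0213 -0.0013  0.0016] dist 0.021
turn/45deg [ 1.3000e-03  1.0441e+00 -7.0000e-04]
[ 0.48   0.819 -0.79   1.931  0.847  0.763 -1.559]
```

Request:
{"op": "arm_command", "data": {"deltas": [{"dx":-0.005,"dy":0,"dz":0,"wx":0,"wy":0.19,"wz":0},{"dx":-0.01,"dy":0,"dz":0,"wx":0,"wy":0.38,"wz":0},{"dx":-0.015,"dy":0,"dz":0,"wx":0,"wy":0.57,"wz":0},{"dx":-0.021,"dy":0,"dz":0.0015,"wx":0,"wy":0.76,"wz":0},{"dx":-0.021,"dy":0,"dz":0.0015,"wx":0,"wy":0.95,"wz":0}]}}

```text
clock: 29.35
tool_pos: [0.5394, -0.0418, 0.3087]
eef_rot: [-0.026, 0.707, -0.706, 0.027]
contact_force: [-0.3, 0.8, -0.6]
opening: 0.398
```

```bash
python3 -c "
from h import *
go([.5908,-.0424,.300],Rt); print(np.round(r.get_state()['q'],3))"
```

```text
pos [ 0.5394 -0.0418  0.3087] F [-0.3  0.8 -0.6] open 0.398 t 29.35
delta [-0.0512  0.0088  0.0045] dist 0.052
turn/45deg [ 0.0023  0.0954 -0.0009]
[ 0.346  0.78  -0.601  1.896  0.682  0.679 -2.165]
```

Request:
{"op": "arm_command", "data": {"deltas": [{"dx":-0.02,"dy":0,"dz":0.001,"wx":0,"wy":0.05,"wz":0},{"dx":-0.04,"dy":0,"dz":0.003,"wx":0,"wy":0.095,"wz":0},{"dx":-0.051,"dy":0,"dz":0.0045,"wx":0,"wy":0.095,"wz":0},{"dx":-0.051,"dy":0.005,"dz":0.0045,"wx":0,"wy":0.095,"wz":0},{"dx":-0.051,"dy":0.015,"dz":0.0045,"wx":0,"wy":0.095,"wz":0}]}}

```text
clock: 29.85
tool_pos: [0.5898, -0.0428, 0.2936]
eef_rot: [-0.002, 0.707, -0.707, 0.002]
contact_force: [-0.4, 0.3, -1.6]
opening: 0.393
```

Request:
{"op": "arm_command", "data": {"deltas": [{"dx":0,"dy":0.005,"dz":0,"wx":0,"wy":0,"wz":0},{"dx":0,"dy":0.01,"dz":0,"wx":0,"wy":0,"wz":0},{"dx":0,"dy":0.01,"dz":0,"wx":0,"wy":0,"wz":0},{"dx":0,"dy":0.01,"dz":0,"wx":0,"wy":0,"wz":0},{"dx":0,"dy":0.01,"dz":0,"wx":0,"wy":0,"wz":0}]}}

```text
clock: 30.35
tool_pos: [0.5904, -0.0428, 0.2844]
eef_rot: [-0.002, 0.708, -0.707, 0.002]
contact_force: [0.4, 0.8, -0.8]
opening: 0.397
```

```bash
python3 -c "
from h import *
im=save('scene','scene14')
cv2.imwrite('pics/s14c.png',cv2.resize(im[120:200,190:290,::-1],None,fx=7,fy=7,interpolation=2))
go([.5908,-.0424,.278],Rt); print(np.round(r.get_state()['q'],3))"
```

```text
pos [ 0.5904 -0.0428  0.2844] F [-1.4 -0.2 -0.9] open 0.393 t 30.4
delta [-0.0003  0.0064 -0.0004] dist 0.006
turn/45deg [ 0.0015  0.007  -0.0015]
[ 0.315  0.863 -0.572  1.757  0.667  0.724 -2.18 ]
```

View pics/s14c.png

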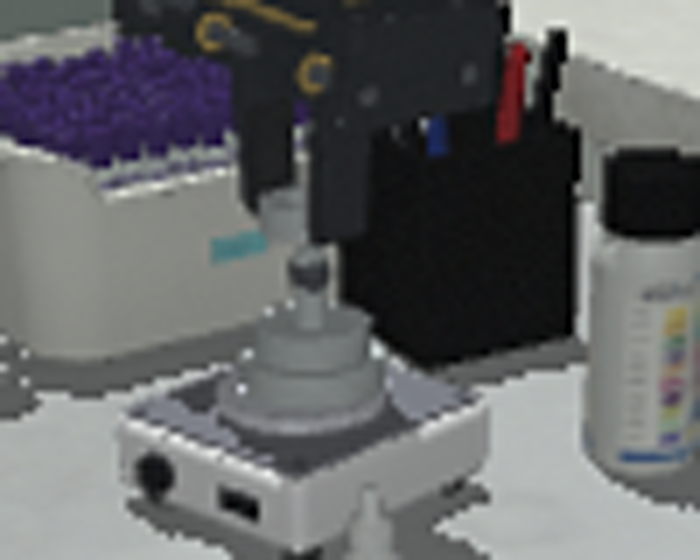

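```bash
python3 - <<'E'
from h import *
for n,rows in(('scene14',range(146,156)),('scene3',range(140,149)),):
    g=cv2.imread('pics/%s.png'%n).astype(int).mean(2).astype(int)
    for v in rows: print(n,v,g[v,218:246])
g=cv2.imread('pics/scene14.png').astype(int).mean(2).astype(int)
for v in range(156,168): print(v,g[v,226:244])
E
```

```text
scene14 146 [136 136 133 131 133 138  71  35  29  29  30  28  41  57  87 103  43  31
  38  37  36  35  36  36  28  19  17  18]
scene14 147 [132 133 133 132 133 138  73  34  26  57  62  98 102 111 121 105  44  32
  37  37  35  35  36  36  26  20  14  14]
scene14 148 [133 133 134 132 133 137  89  36  39  97 100 100 101 114 123 105  44  30
  37  36  36  36  36  37  26  18  16  17]
scene14 149 [135 132 133 133 133 135 135  52  33 103 104  97  97 100 111 100  42  31
  37  36  36  35  36  36  25  17  17  16]
scene14 150 [132 133 133 133 133 134 137 109  65  98 108 115 119 119 125 105  43  32
  37  36  37  36  35  38  24  15  17  18]
scene14 151 [133 132 132 132 133 133 135 134 118 102 109 116 119 122 125 107  42  32
  36  36  36  36  36  38  23  15  16  16]
scene14 152 [133 132 133 133 134 134 135 136 132 105 108 115 119 121 123 104  42  31
  34  36  36  36  36  39  24  16  18  17]
scene14 153 [134 134 134 133 130 127 118 116 115 106 111 114 118 121 123 126  49  30
  35  36  33  33  31  25  17  15  16  17]
scene14 154 [134 135 112 113 111 109 108 107 111 109 113 121 121 123 125 122  56  29
[... 1539 characters left out ...]
59 [131 131 131 132 136  78  49  54  59  55  47 110  58  18  15  15  20  18]
160 [131 131 131 131 134  95  61  51  53  50  62 132  63  19  13  19  17  17]
161 [131 130 131 131 132 115 110 102  67  75 103 136  63  17  15  18  16  15]
162 [130 130 130 130 131 130 111 121 122 117 109 136  61  15  12  16  14  17]
163 [129 130 130 110 114 170 118 120 126 120 102 150  88  55  35  17  13  15]
164 [128 137 182 113 101 112 108 120 125 120 102 107 102 100 101  84  29  15]
165 [122 107 114 101 100 101 109 120 125 121 104 102 101 102 105 104 108  41]
166 [100  99 100 100  99  95 106 122 127 122 102 102 102 101 103 106  86  31]
167 [ 93 106 101  99 100  99  99 101 102 102 100 100 101 101 111 110  79  26]
```

Request:
{"op": "arm_command", "data": {"deltas": [{"dx":-0.0005,"dy":0.003,"dz":-0.0004,"wx":0,"wy":0.007,"wz":0},{"dx":-0.0005,"dy":0.006,"dz":-0.0004,"wx":0,"wy":0.007,"wz":0},{"dx":-0.0005,"dy":0.008,"dz":-0.0004,"wx":0,"wy":0.007,"wz":0},{"dx":-0.0005,"dy":0.009,"dz":-0.0004,"wx":0,"wy":0.007,"wz":0},{"dx":-0.0005,"dy":0.009,"dz":-0.0004,"wx":0,"wy":0.007,"wz":0}]}}

```text
clock: 30.9
tool_pos: [0.5908, -0.0424, 0.2749]
eef_rot: [0.0, 0.708, -0.707, 0.0]
contact_force: [-0.6, -0.2, -1.2]
opening: 0.395
```

```bash
python3 -c "
from h import *
go([.5908,-.0424,.272],Rt); print(np.round(r.get_state()['moment'],3))"
```

```text
pos [ 0.5908 -0.0424  0.2749] F [-0.6 -0.2 -1.2] open 0.395 t 30.9
delta [ 0.      0.0029 -0.    ] dist 0.003
turn/45deg [ 0.0015  0.0001 -0.0004]
[-0.009  0.042 -0.013]
```

Request:
{"op": "arm_command", "data": {"deltas": [{"dx":0,"dy":0.001,"dz":0,"wx":0,"wy":0,"wz":0},{"dx":0,"dy":0.002,"dz":0,"wx":0,"wy":0,"wz":0},{"dx":0,"dy":0.003,"dz":0,"wx":0,"wy":0,"wz":0},{"dx":0,"dy":0.003,"dz":0,"wx":0,"wy":0,"wz":0},{"dx":0,"dy":0.003,"dz":0,"wx":0,"wy":0,"wz":0}]}}

```text
clock: 31.4
tool_pos: [0.5911, -0.0425, 0.2721]
eef_rot: [0.0, 0.708, -0.707, 0.0]
contact_force: [2.5, -0.4, -1.3]
opening: 0.398
```

```bash
python3 -c "
from h import *
go([.5908,-.0424,.272],Rt); print(np.round(r.get_state()['moment'],3))"
```

```text
pos [ 0.5911 -0.0425  0.2721] F [ 2.5 -0.4 -1.3] open 0.398 t 31.4
delta [ 0.0003  0.0001 -0.0001] dist 0.0
turn/45deg [ 0.0015 -0.0002 -0.0015]
[-0.06  -0.296 -0.008]
```

Request:
{"op": "arm_command", "data": {"deltas": [{"dx":-0.0015,"dy":0,"dz":0,"wx":0,"wy":0,"wz":0},{"dx":-0.0015,"dy":0,"dz":0,"wx":0,"wy":0,"wz":0},{"dx":-0.0015,"dy":0.001,"dz":0,"wx":0,"wy":0,"wz":0},{"dx":-0.0015,"dy":0.002,"dz":0,"wx":0,"wy":0,"wz":0},{"dx":-0.0015,"dy":0.002,"dz":0,"wx":0,"wy":0,"wz":0}]}}

```text
clock: 31.9
tool_pos: [0.5923, -0.0427, 0.27]
eef_rot: [0.0, 0.707, -0.707, 0.0]
contact_force: [-0.4, -0.2, -0.5]
opening: 0.396
```

```bash
python3 -c "
from h import *
go([.5908,-.0424,.272],Rt); print(np.round(r.get_state()['moment'],3))"
```

```text
pos [ 0.5923 -0.0427  0.27  ] F [-0.4 -0.2 -0.5] open 0.396 t 31.9
delta [ 0.0015 -0.002  -0.0003] dist 0.003
turn/45deg [ 0.0008 -0.0003 -0.0004]
[-0.197 -0.066 -0.06 ]
```

Request:
{"op": "arm_command", "data": {"deltas": [{"dx":0,"dy":0.001,"dz":0,"wx":0,"wy":0,"wz":0},{"dx":0,"dy":0.002,"dz":0,"wx":0,"wy":0,"wz":0},{"dx":0,"dy":0.003,"dz":0,"wx":0,"wy":0,"wz":0},{"dx":0,"dy":0.003,"dz":0,"wx":0,"wy":0,"wz":0},{"dx":0,"dy":0.003,"dz":0,"wx":0,"wy":0,"wz":0}]}}

```text
clock: 32.4
tool_pos: [0.5927, -0.0426, 0.2675]
eef_rot: [0.001, 0.707, -0.707, 0.001]
contact_force: [1.9, -1.3, 3.7]
opening: 0.394
```

```bash
python3 -c "
from h import *
go([.5908,-.0424,.272],Rt); print(np.round(r.get_state()['moment'],3))"
```

```text
pos [ 0.5927 -0.0426  0.2675] F [ 1.9 -1.3  3.7] open 0.394 t 32.4
delta [ 0.0019 -0.0045 -0.0002] dist 0.005
turn/45deg [ 0.0012 -0.0003 -0.0022]
[-0.347 -0.151 -0.011]
```

Request:
{"op": "arm_command", "data": {"deltas": [{"dx":-0.0006,"dy":0.001,"dz":0,"wx":0,"wy":0,"wz":0},{"dx":-0.0006,"dy":0.002,"dz":0,"wx":0,"wy":0,"wz":0},{"dx":-0.0006,"dy":0.003,"dz":0,"wx":0,"wy":0,"wz":0},{"dx":-0.0006,"dy":0.004,"dz":0,"wx":0,"wy":0,"wz":0},{"dx":-0.0006,"dy":0.004,"dz":0,"wx":0,"wy":0,"wz":0}]}}

```text
clock: 32.9
tool_pos: [0.5929, -0.0426, 0.2626]
eef_rot: [0.0, 0.708, -0.707, 0.0]
contact_force: [1.3, -0.6, -1.8]
opening: 0.397
```

```bash
python3 -c "
from h import *
im=save('scene','scene15')
cv2.imwrite('pics/s15c.png',cv2.resize(im[120:200,190:290,::-1],None,fx=7,fy=7,interpolation=2))
go([.5928,-.0424,.245],Rt); print(np.round(r.get_state()['moment'],3))"
```

```text
pos [ 0.5929 -0.0426  0.2626] F [ 2.4 -1.4 -1.8] open 0.396 t 32.95
delta [ 0.0001  0.0176 -0.0001] dist 0.018
turn/45deg [ 0.0015 -0.0001 -0.0001]
[-0.318 -0.308  0.008]
```

View pics/s15c.png

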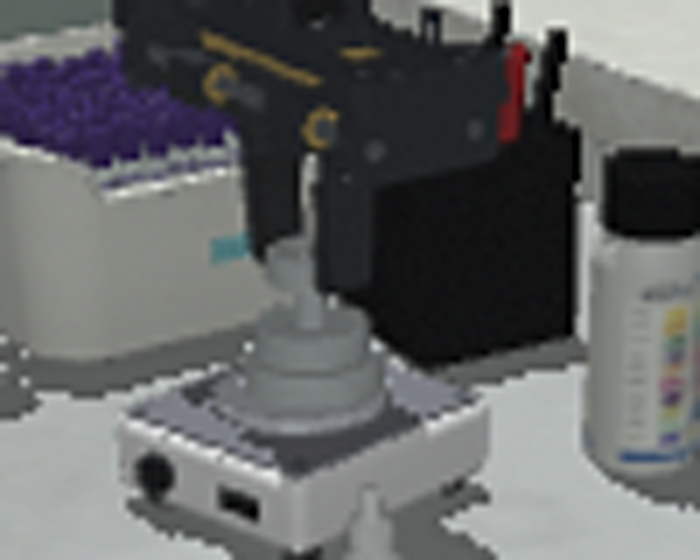

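Request:
{"op": "arm_command", "data": {"deltas": [{"dx":-0.001,"dy":0.001,"dz":0.0004,"wx":0,"wy":0,"wz":0},{"dx":-0.001,"dy":0.004,"dz":0.0004,"wx":0,"wy":0,"wz":0},{"dx":-0.001,"dy":0.008,"dz":0.0004,"wx":0,"wy":0,"wz":0},{"dx":-0.001,"dy":0.012,"dz":0.0004,"wx":0,"wy":0,"wz":0},{"dx":-0.001,"dy":0.013,"dz":0.0004,"wx":0,"wy":0,"wz":0}]}}

```text
clock: 33.45
tool_pos: [0.5936, -0.0428, 0.249]
eef_rot: [-0.0, 0.708, -0.707, -0.0]
contact_force: [-0.2, -1.9, -2.1]
opening: 0.399
```

```bash
python3 -c "
from h import *
go([.5928,-.0424,.245],Rt); print(np.round(r.get_state()['moment'],3))"
```

```text
pos [ 0.5936 -0.0428  0.249 ] F [-0.2 -1.9 -2.1] open 0.399 t 33.45
delta [ 0.0008  0.004  -0.0004] dist 0.004
turn/45deg [0.0018 0.0003 0.0011]
[-0.093  0.188 -0.036]
```

Request:
{"op": "arm_command", "data": {"deltas": [{"dx":0,"dy":0.001,"dz":0,"wx":0,"wy":0,"wz":0},{"dx":0,"dy":0.002,"dz":0,"wx":0,"wy":0,"wz":0},{"dx":0,"dy":0.003,"dz":0,"wx":0,"wy":0,"wz":0},{"dx":0,"dy":0.0035,"dz":0,"wx":0,"wy":0,"wz":0},{"dx":0,"dy":0.004,"dz":0,"wx":0,"wy":0,"wz":0}]}}

```text
clock: 33.95
tool_pos: [0.5942, -0.0425, 0.2463]
eef_rot: [0.0, 0.708, -0.707, 0.001]
contact_force: [-0.9, 0.0, -0.7]
opening: 0.394
```

```bash
python3 -c "
from h import *
go([.5928,-.0424,.245],Rt); print(np.round(r.get_state()['moment'],3))"
```

```text
pos [ 0.5942 -0.0425  0.2463] F [-0.9  0.  -0.7] open 0.394 t 33.95
delta [ 0.0014  0.0013 -0.0001] dist 0.002
turn/45deg [ 0.0021  0.0002 -0.0018]
[ 0.006  0.027 -0.039]
```

Request:
{"op": "arm_command", "data": {"deltas": [{"dx":0.0005,"dy":0.0005,"dz":0,"wx":0,"wy":0,"wz":0},{"dx":0.0005,"dy":0.001,"dz":0,"wx":0,"wy":0,"wz":0},{"dx":0.0005,"dy":0.001,"dz":0,"wx":0,"wy":0,"wz":0},{"dx":0.0005,"dy":0.001,"dz":0,"wx":0,"wy":0,"wz":0},{"dx":0.0005,"dy":0.001,"dz":0,"wx":0,"wy":0,"wz":0}]}}

```text
clock: 34.45
tool_pos: [0.5936, -0.0427, 0.2452]
eef_rot: [0.0, 0.708, -0.707, 0.0]
contact_force: [0.2, -0.5, -0.4]
opening: 0.397
```

```bash
python3 -c "
from h import *
go([.5928,-.0424,.245],Rt); print(np.round(r.get_state()['moment'],3))"
```

```text
pos [ 0.5936 -0.0427  0.2452] F [ 0.2 -0.5 -0.4] open 0.397 t 34.45
delta [ 0.0008  0.0002 -0.0003] dist 0.001
turn/45deg [ 0.0017 -0.     -0.0011]
[ 0.116 -0.033  0.029]
```

Request:
{"op": "arm_command", "data": {"deltas": [{"dx":0,"dy":0.0005,"dz":0,"wx":0,"wy":0,"wz":0},{"dx":0,"dy":0.001,"dz":0,"wx":0,"wy":0,"wz":0},{"dx":0,"dy":0.001,"dz":0,"wx":0,"wy":0,"wz":0},{"dx":0,"dy":0.001,"dz":0,"wx":0,"wy":0,"wz":0},{"dx":0,"dy":0.001,"dz":0,"wx":0,"wy":0,"wz":0}]}}

```text
clock: 34.95
tool_pos: [0.5935, -0.0426, 0.2451]
eef_rot: [0.0, 0.707, -0.707, 0.0]
contact_force: [-2.4, -0.8, 7.4]
opening: 0.399
```

```bash
python3 -c "
from h import *
go([.5928,-.0424,.245],Rt); print(np.round(r.get_state()['moment'],3))"
```

```text
pos [ 0.5935 -0.0426  0.2451] F [-2.4 -0.8  7.4] open 0.399 t 34.95
delta [ 0.0007  0.0001 -0.0002] dist 0.001
turn/45deg [ 0.001   0.0001 -0.0016]
[-0.06   0.42  -0.005]
```

Firm contact at the expected height. Releasing.

Request:
{"op": "arm_command", "data": {"deltas": [{"dx":0,"dy":0,"dz":0,"wx":0,"wy":0,"wz":0},{"dx":0,"dy":0,"dz":0,"wx":0,"wy":0,"wz":0},{"dx":0,"dy":0,"dz":0,"wx":0,"wy":0,"wz":0},{"dx":0,"dy":-0.008,"dz":0,"wx":0,"wy":0,"wz":0},{"dx":0,"dy":-0.025,"dz":0,"wx":0,"wy":0,"wz":0}], "claw": 0.2}}

```text
clock: 35.45
tool_pos: [0.5929, -0.043, 0.2685]
eef_rot: [-0.001, 0.707, -0.707, -0.001]
contact_force: [-0.2, -0.2, -0.2]
opening: 0.597
```

Request:
{"op": "arm_command", "data": {"deltas": [{"dx":0,"dy":-0.02,"dz":0,"wx":0,"wy":0,"wz":0},{"dx":0,"dy":-0.05,"dz":0,"wx":0,"wy":0,"wz":0},{"dx":0.03,"dy":-0.07,"dz":0,"wx":0,"wy":0,"wz":0},{"dx":0.06,"dy":-0.07,"dz":0,"wx":0,"wy":0,"wz":0},{"dx":0.09,"dy":-0.07,"dz":0,"wx":0,"wy":0,"wz":0}]}}

```text
clock: 35.95
tool_pos: [0.5026, -0.0428, 0.3402]
eef_rot: [0.001, 0.708, -0.707, 0.001]
contact_force: [-0.4, -0.5, -1.1]
opening: 0.598
```

```bash
python3 -c "
from h import *
im=save('scene','scene16')
cv2.imwrite('pics/s16c.png',cv2.resize(im[120:240,150:270,::-1],None,fx=5,fy=5,interpolation=2))
im=save('top','top16')
go([.5928,-.0424,.245],Rt); print(np.round(r.get_state()['moment'],3))"
```

```text
pos [ 0.4997 -0.0433  0.3395] F [0.2 0.8 0.2] open 0.604 t 36.05
delta [-0.0935  0.0941 -0.0008] dist 0.133
turn/45deg [-0.0015  0.0018  0.0053]
[-0.031  0.007 -0.009]
```

View pics/s16c.png

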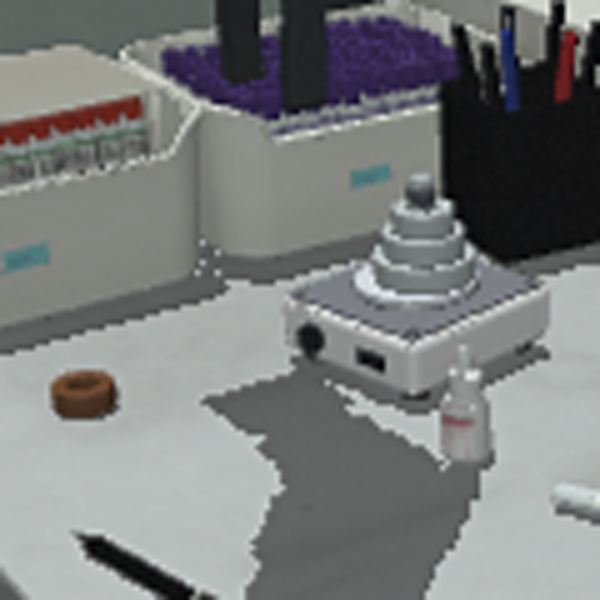

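View pics/top16.png

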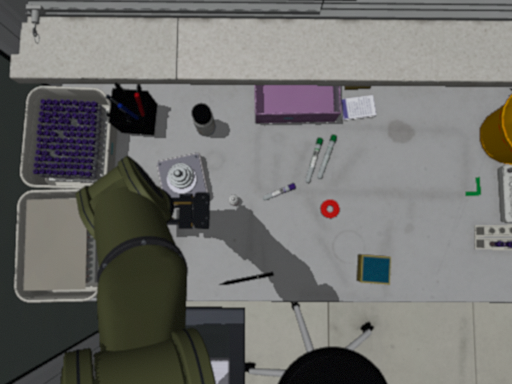

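```bash
python3 -c "
import cv2
im=cv2.imread('pics/scene16.png');cv2.imwrite('pics/s16d.png',cv2.resize(im[150:190,215:255],None,fx=14,fy=14,interpolation=cv2.INTER_NEAREST))
from h import *
print((proj('scene',[[.591,-.0425,z] for z in(.048,.062,.076,.090,.108)])-[215,150])*14)"
```

```text
[[259.15742026 345.18097065]
 [256.81564322 282.37405117]
 [254.45040721 218.93795749]
 [252.06135796 154.8631878 ]
 [248.95414977  71.52725476]]
```

View pics/s16d.png

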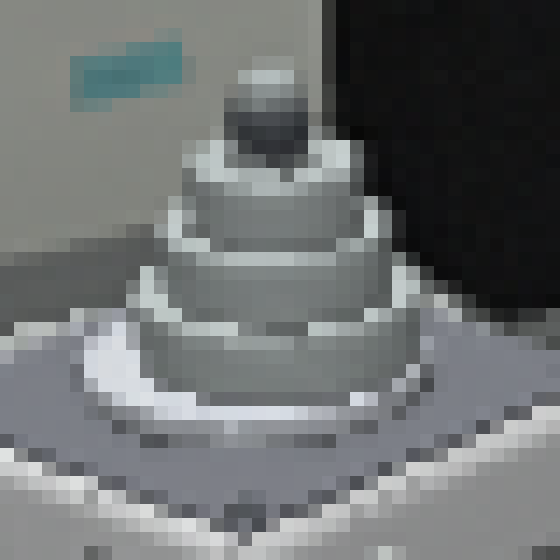

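All three rings are stacked flat with even spacing, and the gripper is clear, so I'm handing the job in.

```bash
python3 -c "
from h import *
print(r.finish_job())"
```

```text
the job is handed in; nothing more can be done
None
```

All three test weights are on the spindle, large then medium then small. Each was eased past the spring catch and lowered until I felt it seat. The job was handed in at about 36 s, with the gripper open and clear.

**Last checks:**
- **Seating:** The final pictures show three rings, evenly stacked and level, with the small one just below the catch. The seating heights agreed with the 14 mm ring thickness to within about 0.3 mm.
- **Forces:** The readings I took peaked at about 8–9 N on the mixer, against the 50 N limit. These were end-of-step values, so brief peaks in between were not seen.
- **Other things on the desk:** I saw nothing else moved. The brown and red look-alikes were not touched.

**What did not go to plan:**
- **First grasp of the small weight:** It was about 8 mm off, because joints 6 and 7 were right at the ends of their ranges (within 0.003 and 0.006 rad). No reading showed either one past its limit. I released the weight, turned the gripper about 90° and gripped it again.
- **Spindle position:** The camera put it about 2 mm off in y, and the small weight sat about 1.5–2 mm off-centre in x in the gripper. I corrected both by feel.

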